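# Drain the rinsed beakers

### The job

Open the draining board's drain first: its red-handled shutter must be lifted over the yellow bumps, slid all the way and let drop behind them. Then take every rinsed beaker out of the grey tote and stand it upside down on the draining board, wholly on the flat board and beside the others; leave the bone model and the handpiece where they are.

Things in the scene. Friction and masses are not known exactly. Their poses are not given: they have to be found in the camera images.
- tote: grey shallow plastic tote, fixed: 280 mm (its x) by 300 mm (its y), 60 mm high, walls and floor 5 mm. Origin under its centre at table height. It stands to one side of the robot, the board to the other (varies). Three or four beakers stand mouth up in it. The table between tote and board is a clear strip at least 160 mm wide, good for laying a beaker on its side
- board: aluminium draining board, fixed. Flat top 12 mm above the table, x from -125 to +75 mm and y from -150 to +150 mm in its own frame (origin at table height, z up, yaw within 0.1 rad of the world's). Beyond its far edge (x 75 to 135 mm) is the drain housing with the shutter
- beaker_blue: square straight-sided pale grey beaker with a blue band round its mouth end, 64 x 64 mm across and 84 mm tall, walls and bottom 4 mm thick, about 0.16 kg, open at one end. Origin at the centre of the outside of its closed bottom; its z axis points from the bottom to the open mouth, x and y are square to its flat sides. It may be absent (no pose)
- beaker_red: square straight-sided pale grey beaker with a red band round its mouth end, 64 x 64 mm across and 84 mm tall, walls and bottom 4 mm thick, about 0.16 kg, open at one end. Origin at the centre of the outside of its closed bottom; its z axis points from the bottom to the open mouth, x and y are square to its flat sides. It may be absent (no pose)
- beaker_yellow: square straight-sided pale grey beaker with a yellow band round its mouth end, 64 x 64 mm across and 84 mm tall, walls and bottom 4 mm thick, about 0.16 kg, open at one end. Origin at the centre of the outside of its closed bottom; its z axis points from the bottom to the open mouth, x and y are square to its flat sides. It may be absent (no pose)
- beaker_black: square straight-sided pale grey beaker with a black band round its mouth end, 64 x 64 mm across and 84 mm tall, walls and bottom 4 mm thick, about 0.16 kg, open at one end. Origin at the centre of the outside of its closed bottom; its z axis points from the bottom to the open mouth, x and y are square to its flat sides. It may be absent (no pose)
- drain_slide (a joint): travel of the drain shutter along the board's +y: 0 m shut (starts at 0 to 0.012), 0.060 m fully open. Two yellow bumps stop it at about 0.017 m unless the handle is lifted at least 10 mm; past 0.044 m the handle can drop behind them. Friction about 1 N; stays where it is left
- drain_catch (a joint): lift of the red handle above its lowest position, 0 to 0.025 m; it drops by its own weight (about 1.2 N) when let go, but rests on the bumps at about 0.009 m if let go above them
- drain_grip (a point): grip point on the red handle, an upright block 20 mm (board x) by 30 mm (board y), 45 mm tall: on its centre line, 15 mm below its top, 55 mm above the table when lowered. Axes as the board's. Under the block lies a steel crossbar 62 mm long in board x, its top 30 mm below this point
- bone_model: cream dome-shaped bone model on a flat foot, 136 mm across and 94 mm high, loose, a bystander. Origin under its centre
- handpiece: black and brass drill handpiece lying flat, 160 mm long along its y (from -50 to +110 mm), 22 mm thick, loose, a bystander. Origin under the middle of its black part
Things that resemble listed ones, but are neither listed nor needed, are in the scene too. What is shaped like the beaker_black but brown is not meant. What is shaped like the beaker_blue but brown is not meant.

How it is judged:
On the way, in this order (a step that is already met when the one before it is completed fails the run):
1. the drain shutter is fully open and its handle has dropped behind the bumps (value of joint drain_slide above 0.048 m and value of joint drain_catch below 0.004 m), for 0.3 s.
2. every beaker stands upside down on the draining board (angle between each of beaker_blue, beaker_red, beaker_yellow, beaker_black's own z axis and vertical above 3.05 rad and height (world z) of beaker_blue between 0.091 and 0.101 m and x of beaker_blue in the frame of board between -0.096 and 0.046 m and y of beaker_blue in the frame of board between -0.121 and 0.121 m and linear speed of each of beaker_blue, beaker_red, beaker_yellow, beaker_black below 0.03 m/s and height (world z) of beaker_red between 0.091 and 0.101 m and x of beaker_red in the frame of board between -0.096 and 0.046 m and y of beaker_red in the frame of board between -0.121 and 0.121 m and height (world z) of beaker_yellow between 0.091 and 0.101 m and x of beaker_yellow in the frame of board between -0.096 and 0.046 m and y of beaker_yellow in the frame of board between -0.121 and 0.121 m and height (world z) of beaker_black between 0.091 and 0.101 m and x of beaker_black in the frame of board between -0.096 and 0.046 m and y of beaker_black in the frame of board between -0.121 and 0.121 m), for 0.2 s.
At the end, for the whole second after the job is handed in: Drain slide beyond 48 mm with its handle lowered to within 4 mm; every beaker present stands at rest upside down (to 5 degrees) on the draining board itself, its bottom within 5 mm of 96 mm above the table and its centre at least 29 mm inside the board's edges (all of step 1 and all of step 2); the robot touches nothing.
It fails at once if a beaker is set on the draining board while the drain is still shut (value of joint drain_slide below 0.04 m and ((x of beaker_blue in the frame of board between -0.125 and 0.075 m and y of beaker_blue in the frame of board between -0.15 and 0.15 m and contact force between beaker_blue and board above 0.3 N) or (x of beaker_red in the frame of board between -0.125 and 0.075 m and y of beaker_red in the frame of board between -0.15 and 0.15 m and contact force between beaker_red and board above 0.3 N) or (x of beaker_yellow in the frame of board between -0.125 and 0.075 m and y of beaker_yellow in the frame of board between -0.15 and 0.15 m and contact force between beaker_yellow and board above 0.3 N) or (x of beaker_black in the frame of board between -0.125 and 0.075 m and y of beaker_black in the frame of board between -0.15 and 0.15 m and contact force between beaker_black and board above 0.3 N))).
It fails at once if the bone model is moved more than 3 cm (distance of bone_model from where it was at the start of the episode above 0.03 m).
It fails at once if the handpiece is moved more than 3 cm (distance of handpiece from where it was at the start of the episode above 0.03 m).
Of beaker_blue, beaker_red, beaker_yellow, beaker_black only 3 to 4 are there at a start; the rules pass over those that are not, and their reading is None.
At some moment in a run one of beaker_blue, beaker_red, beaker_yellow, beaker_black may be knocked a few centimetres aside while the robot is not near it.
Once in a run the grip may slacken for a moment while it holds something.
It also fails if it takes over 210 s, if anything falls off the work surface, if the arm or the gripper's body presses on something with over 40 N, if the wrist force passes 120 N, or if a joint passes its speed limit or range.

### The arm

A 6-joint arm with a two-finger parallel gripper is mounted at the origin on the work surface. World frame = base frame: x ahead of the robot, y to its left, z up, the work surface at z = 0. Lengths are in m, angles in rad, forces in N, time in s.
With the tool pointing down it reaches from about 0.4 to 0.825 m from the base axis. Payload 7 kg.
Tool frame: the origin (TCP) lies at the very end of the fingers, on their centre line; the grasp point (between the pads) lies 19 mm behind it; z points along the fingers, y is the direction in which the jaws open and shut (so a half turn about z gives the same grasp; the last joint's range is limited). The gripper opens to 88 mm and grips with 3 to 60 N. Pads are 19 mm wide; open, the fingers measure 130 mm over their backs; the gripper's body (78 mm by 193 mm) begins 47 mm behind the grasp point.
Start: joints at [1.473, 0.359, 0.012, 0, -1.224, -0.288], TCP at [0.254, 0.625, 0.227] pointing down, gripper open.
Joint ranges: [-3.07, 3.07], [-1.43, 2.12], [-1.02, 1.25], [-3.03, 1.67], [-3.05, -0], [-3.03, 3.03]. Speed limits (rad/s): [2.39, 2.39, 3.01, 3.14, 3.14, 3.14].

### API

Orientations are given as [roll, pitch, yaw] about the fixed x, y, z axes, in that order (R = Rz(yaw) Ry(pitch) Rx(roll)).
In Python, from station import arm gives the robot as it stands.
- The arm moves only by the shell command python3 -m inch 'ROWS' [FORCE]. ROWS is text: rows parted by semicolons, each of 7 numbers parted by spaces: the closure, from 0 (fully open) to 1 (shut), then the shift along the tool's x, y, z each as a share of 300 mm, from -1 to 1, then the turn, a rotation vector about the tool's x, y, z each as a share of 60 degrees, from -1 to 1. In form: grip tx ty tz rx ry rz; .... A call has 1 to 12 rows; each row is the pose to reach, as a shift and turn from the pose commanded when the call began, along the tool's axes at that moment; what a row does not reach only later rows make up. A row lasts 1/10 s, in which the tool goes at most 50 mm and 8.59 degrees, less where a joint would pass 70% of its speed; a pose out of reach is approached as far as the arm can. A call with a number of a shift or a turn outside -1 to 1 is refused whole. A call with a gripper value outside its range is refused whole. The fingers move at their own pace and stop on an object; FORCE is the grip in N (left out, the last holds). Time passes only in rows, so rows that repeat a pose let the fingers close. It gives the time, the measured TCP pose, the force and the opening at its end, in the units of the state.
- arm.get_state(): the state, without advancing time (a new reading comes with each control period).
- arm.grab_frame(name): name is "scene" or "top"; returns a dict with "img" (384x512x3 uint8, red, green, blue), "range_z" (384x512 float32, m along the optical axis (not along the pixel's ray), 0 where there is no reading), "fx", "fy", "cx", "cy" (pixels), "dist" ([k1, k2, p1, p2, k3] as OpenCV has them; the pictures are not rectified), "extrinsics" (4x4, takes a point from world to camera coordinates). Camera axes: x right, y up, looking along -z (the intrinsics and any distortion apply to the point x, -y, -z); pixel columns grow to the right and rows downward; lengths in m; the calibration is good to about 2 mm. A picture is of the moment at which its call begins.
- arm.job_done(): hands the job in, once; it reports no verdict.
The state is a dict: "t": time; "q": joint angles; "qd": joint speeds; "joint_efforts": joint torques, N m; "eef_pos": TCP position; "ee_rot": TCP orientation; "force": force on the tool from outside, world axes, zero at the start; "moment": the same for the moment, N m; "width": finger opening in m.
Only numpy, scipy, OpenCV 4.12 (cv2) and the standard library are available. Lean on these libraries where they do the work, as an engineer would, in place of code of your own. Each camera call takes 0.05 s, during which the arm holds its last target.

## Working session

There is one attempt and no reset: what is moved stays moved. The work goes in short steps, Python scripts to look and compute and a shell command to move; the robot and the scene stay as the last step left them, time stands still between calls to the robot, and variables do not carry over. Pictures are saved under pics/ and viewed, and the job is handed in when it is done.

```bash
ls; mkdir -p pics
cat > h.py <<'E'
import numpy as np,cv2
from station import arm
def grab(n,save=None):
    f=arm.grab_frame(n)
    if save: cv2.imwrite(save,f["img"][:,:,::-1])
    return f
E
python3 - <<'E'
from h import *
print(arm.get_state())
for n in("scene","top"):
    f=grab(n,f"pics/{n}0.png")
    print(n,f["fx"],f["fy"],f["cx"],f["cy"],f["dist"]);print(np.round(f["extrinsics"],4).tolist())
E
```

```text
pics
{'t': 0.0, 'q': array([ 1.47310619e+00,  3.59406175e-01,  1.10631890e-02, -3.84923010e-04,
       -1.22408232e+00, -2.88085052e-01]), 'qd': array([ 3.48319008e-04, -1.20208302e-03,  8.84053598e-04, -6.69613321e-04,
       -1.96405400e-03,  9.01160764e-05]), 'joint_efforts': array([ 1.87458012e-03, -5.82719529e+01,  2.93049413e+01,  6.99699953e+00,
        7.22914396e-03, -1.47234255e-04]), 'eef_pos': array([0.25382593, 0.62493152, 0.22560582]), 'ee_rot': array([ 3.13992799e+00, -1.15933034e-04, -3.85906183e-01]), 'force': array([-0.11055433,  0.00349102, -0.20560153]), 'moment': array([-0.02938412, -0.02412093,  0.0201821 ]), 'width': 0.08781049622393058}
scene 449.97033740425314 449.97033740425314 254.99374757585002 187.42306514228287 [0.03666751 0.         0.         0.         0.        ]
[[0.6576, 0.7534, -0.006, -0.41], [-0.4519, 0.4008, 0.797, 0.1469], [0.6028, -0.5214, 0.604, -1.6884], [0.0, 0.0, 0.0, 1.0]]
top 422.7640488331936 422.7640488331936 252.74009731735444 191.84419364924585 [-0.09049067  0.          0.          0.          0.        ]
[[-0.0068, -0.9999, 0.0091, 0.0781], [0.9877, -0.0053, 0.1561, -0.5252], [-0.1561, 0.01, 0.9877, -1.4281], [0.0, 0.0, 0.0, 1.0]]
```

```bash
python3 -m inch --help 2>&1 | head -20
```

```text
$: bad value
```

View pics/scene0.png

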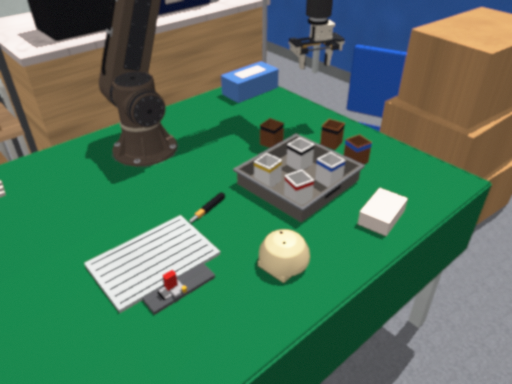

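View pics/top0.png

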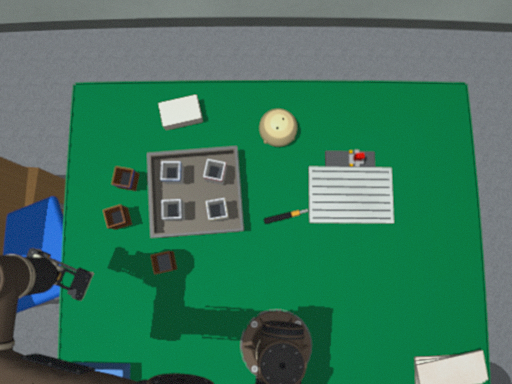

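The scene view shows four grey beakers in the tote: yellow (267,165), black (300,152), blue (330,165) and red (299,185). There are three brown lookalikes outside it at (271,132), (333,132) and (357,148). The red handle is at (170,280), the bone model at (284,255) and the handpiece at (208,207). Next I'll measure.

```bash
cat >> h.py <<'E'
def K(f): return np.array([[f["fx"],0,f["cx"]],[0,f["fy"],f["cy"]],[0,0,1]])
def pts(f):
    "world xyz map from range"
    h,w=f["range_z"].shape
    u,v=np.meshgrid(np.arange(w),np.arange(h))
    n=cv2.undistortPoints(np.stack([u,v],-1).reshape(-1,1,2).astype(float),K(f),np.array(f["dist"])).reshape(h,w,2)
    z=f["range_z"]; c=np.stack([n[...,0]*z,-n[...,1]*z,-z],-1)
    E=f["extrinsics"]; return (c-E[:3,3])@E[:3,:3]
def ray(f,uv,z):
    n=cv2.undistortPoints(np.array(uv,float).reshape(-1,1,2),K(f),np.array(f["dist"])).reshape(-1,2)
    E=f["extrinsics"];R=E[:3,:3]
    o=-R.T@E[:3,3]; d=np.c_[n[:,0],-n[:,1],-np.ones(len(n))]@R
    return o+d*((z-o[2])/d[:,2])[:,None]
def proj(f,P):
    E=f["extrinsics"];c=np.atleast_2d(P)@E[:3,:3].T+E[:3,3]
    return cv2.projectPoints((c*[1,-1,-1]).reshape(-1,1,3),np.zeros(3),np.zeros(3),K(f),np.array(f["dist"]))[0].reshape(-1,2)
def blobs(m,amin=15):
    n,l,s,c=cv2.connectedComponentsWithStats(m.astype(np.uint8))
    return [(l==i,s[i],c[i]) for i in range(1,n) if s[i,4]>=amin]
E
python3 - <<'E'
from h import *
for n in("scene","top"):
    f=grab(n); P=pts(f); ok=f["range_z"]>0
    np.savez(f"{n}.npz",P=P,img=f["img"],ok=ok)
    hsv=cv2.cvtColor(f["img"],cv2.COLOR_RGB2HSV)
    g=(hsv[...,0]>40)&(hsv[...,0]<90)&(hsv[...,1]>150)&ok
    print(n,"table z",np.percentile(P[g][:,2],[5,50,95]))
    if n=="top":
        T=P; m=ok&(P[...,2]>0.07)&(P[...,2]<0.2)&(P[...,0]>0.2)
        for b,s,c in blobs(m):
            r=cv2.minAreaRect(P[b][:,:2].astype(np.float32)*1000)
            print("hi",s,np.round(c),np.round(r[0]),np.round(r[1]),round(r[2]),np.percentile(P[b][:,2],[50,95]).round(4))
        # white board
        w=(hsv[...,1]<60)&(hsv[...,2]>170)&(P[...,2]>0.005)&(P[...,2]<0.03)&ok
        w=cv2.morphologyEx(w.astype(np.uint8),cv2.MORPH_CLOSE,np.ones((9,9)))
        for b,s,c in blobs(w,200):
            r=cv2.minAreaRect(P[b][:,:2].astype(np.float32)*1000);print("white",s,r,np.median(P[b][:,2]))
        cv2.imwrite("pics/tz.png",cv2.resize(f["img"][140:250,140:410,::-1],None,fx=2.9,fy=2.9,interpolation=cv2.INTER_CUBIC))
    else:
        cv2.imwrite("pics/sz.png",cv2.resize(f["img"][120:310,80:400,::-1],None,fx=2.5,fy=2.5,interpolation=cv2.INTER_CUBIC))
E
```

```text
scene table z [-0.13079074 -0.00064604  0.00267543]
top table z [-0.00464477  0.00082047  0.00628785]
hi [263 110  32  30 699] [278. 124.] [761. -16.] [107. 105.] 82 [0.0855 0.0957]
hi [356 153   8   6  18] [360. 156.] [ 646. -295.] [27. 14.] 59 [0.0722 0.0761]
hi [203 159  23  22 146] [214. 169.] [596. 207.] [65. 67.] 78 [0.0882 0.0949]
hi [161 161  20  20 169] [170. 171.] [594. 356.] [63. 65.] 89 [0.0881 0.0941]
hi [112 167  22  21 143] [123. 177.] [574. 520.] [63. 62.] 80 [0.0823 0.0891]
hi [162 199  20  20 156] [171. 209.] [463. 349.] [65. 63.] 0 [0.0883 0.0937]
hi [206 198  22  22 124] [216. 208.] [463. 199.] [65. 64.] 9 [0.0887 0.0944]
hi [103 204  24  24 159] [114. 216.] [439. 544.] [66. 65.] 18 [0.0826 0.0892]
hi [150 251  24  24 133] [162. 262.] [285. 378.] [65. 67.] 13 [0.0834 0.0893]
white [ 309  155   85   68 4681] ((494.7873840332031, -157.31060791015625), (270.92999267578125, 572.7013549804688), 13.462543487548828) 0.013289953669376185
```

View pics/tz.png

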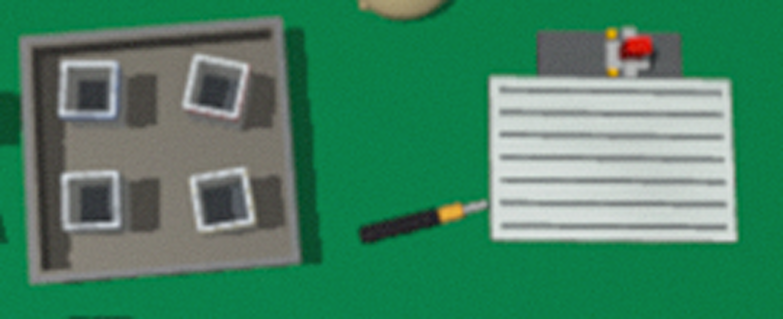

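View pics/sz.png

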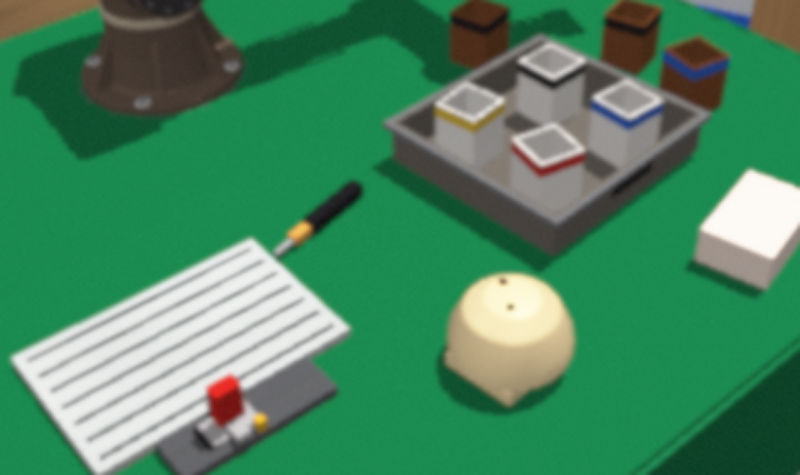

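```bash
cat >> h.py <<'E'
from scipy.spatial.transform import Rotation as Rn
def Rt(rpy): return Rn.from_euler("xyz",rpy)
def plan(pos,R,start=None):
    "print rows shares to go from commanded/measured pose to pos,R(Rotation)"
    s=arm.get_state(); p0=s["eef_pos"];R0=Rt(s["ee_rot"])
    if start: p0,R0=np.array(start[0]),start[1]
    d=R0.inv().apply(np.array(pos)-p0)/0.3
    w=(R0.inv()*R).as_rotvec()/np.deg2rad(60)
    print("rows:",np.round(d,3),np.round(w,3)," nrows",round(max(np.linalg.norm(d)*6,np.linalg.norm(w)*60/8.59),1))
E
cat > m.py <<'E'
from h import *
f=grab("top");P=pts(f);img=f["img"];hsv=cv2.cvtColor(img,cv2.COLOR_RGB2HSV)
# board white region, rays on z=.012
m=((hsv[...,1]<60)&(hsv[...,2]>120)).astype(np.uint8); m[:, :300]=0; m[:163]=0;m[235:]=0
m=cv2.morphologyEx(m,cv2.MORPH_CLOSE,np.ones((5,5)))
b=max(blobs(m),key=lambda t:t[1][4]);print(b[1])
c,_=cv2.findContours(b[0].astype(np.uint8),cv2.RETR_EXTERNAL,cv2.CHAIN_APPROX_NONE)
q=ray(f,c[0].reshape(-1,2),0.012)[:,:2]*1000
r=cv2.minAreaRect(q.astype(np.float32));print("board rect",r, cv2.boxPoints(r).round(1).tolist())
def show(n,m,z):
    for b,s,c in blobs(m,4): print(n,s,c.round(1),ray(f,c,z).round(4),np.median(P[b],0).round(4))
R=(hsv[...,0]<8)|(hsv[...,0]>172)
show("red",R&(hsv[...,1]>170)&(hsv[...,2]>120)&(np.arange(512)[None]>320),0.07)
show("yel",(hsv[...,0]>15)&(hsv[...,0]<32)&(hsv[...,1]>170)&(hsv[...,2]>150),0.024)
show("blk",(hsv[...,2]<45)&(np.arange(512)[None]>250)&(np.arange(384)[:,None]<240),0.018)
ok=f["range_z"]>0
t=ok&(P[...,2]>.04)&(P[...,2]<.068)&(P[...,1]>.05)&(P[...,1]<.45)&(P[...,0]>.35)
b=max(blobs(t),key=lambda t:t[1][4]);r=cv2.minAreaRect((P[b[0]][:,:2]*1000).astype(np.float32));print("tote",r)
f=grab("scene");P=pts(f);img=f["img"];hsv=cv2.cvtColor(img,cv2.COLOR_RGB2HSV);R=(hsv[...,0]<8)|(hsv[...,0]>172)
mm=R&(hsv[...,1]>170)&(hsv[...,2]>100)
for b,s,c in blobs(mm,10):
    print("s red",s,c,np.median(P[b],0).round(4),P[b].max(0).round(4),P[b].min(0).round(4))
    if s[0]<200:
        tp=b&(P[...,2]>.066); print("top pts",tp.sum(),P[tp].mean(0))
E
python3 m.py
```

```text
[ 300  163   94   61 4807]
board rect ((526.9056396484375, -260.40228271484375), (334.641845703125, 216.13943481445312), 88.73675537109375) [[415.20001220703125, -425.29998779296875], [631.2999877929688, -430.1000061035156], [638.5999755859375, -95.5], [422.6000061035156, -90.69999694824219]]
red [355 153  10   6  49] [359.9 155.6] [[ 0.647  -0.2988  0.07  ]] [ 0.648  -0.2982  0.071 ]
yel [349 150   4   3   9] [350.3 151.1] [[ 0.6748 -0.2774  0.024 ]] [ 0.6737 -0.2784  0.0229]
yel [350 164   3   2   6] [351.  164.5] [[ 0.6255 -0.2776  0.024 ]] [ 0.6243 -0.2774  0.0291]
yel [291 211   8   5  30] [294.9 213. ] [[ 0.4527 -0.072   0.024 ]] [ 0.4531 -0.0729  0.0201]
blk [265 213  26  10  84] [278.1 217.5] [[ 0.4379 -0.0135  0.018 ]] [ 0.4371 -0.0144  0.0224]
tote ((529.0296630859375, 277.98748779296875), (298.4967346191406, 315.5658874511719), 4.164114952087402)
s red [295 186  10   3  10] [299.5 187.3] [0.6232 0.1797 0.0789] [0.627  0.1974 0.0816] [0.6165 0.1667 0.0761]
s red [164 271  12  18 162] [169.72222222 279.50617284] [ 0.6558 -0.303   0.0591] [ 0.6609 -0.2884  0.0746] [ 0.6419 -0.3155  0.0292]
top pts 58 [ 0.65139146 -0.30208525  0.06984099]
```

Run:
```python
from h import *
f=grab("top");img=f["img"];hsv=cv2.cvtColor(img,cv2.COLOR_RGB2HSV)
g=((hsv[...,1]<60)&(hsv[...,2]>110))
m=g.astype(np.uint8);m[:, :300]=0;m[:150]=0;m[235:]=0
m=cv2.morphologyEx(m,cv2.MORPH_CLOSE,np.ones((5,5)))
m=cv2.morphologyEx(m,cv2.MORPH_OPEN,np.ones((21,21)))
c,_=cv2.findContours(m,cv2.RETR_EXTERNAL,cv2.CHAIN_APPROX_NONE)
c=max(c,key=len).reshape(-1,2)
l,t=c.min(0);r,b=c.max(0);print(l,t,r,b)
# edge fits
def fit(sel):
    q=ray(f,sel,0.012)[:,:2]; vx,vy,x,y=cv2.fitLine(q.astype(np.float32),cv2.DIST_HUBER,0,.01,.01).ravel();return np.round([vx,vy,x,y],4)
xs=c[:,0];ys=c[:,1]
mid=(xs>l+12)&(xs<r-12);my=(ys>t+10)&(ys<b-10)
print("far",fit(c[mid&(ys<t+5)]),"near",fit(c[mid&(ys>b-5)]));print("left",fit(c[my&(xs<l+5)]),"right",fit(c[my&(xs>r-5)]))
o=img[140:240,300:400,::-1];cv2.imwrite("pics/b.png",cv2.resize(o,None,fx=6,fy=6,interpolation=cv2.INTER_CUBIC))
```

```text
309 166 392 222
far [ 0.0168  0.9999  0.6219 -0.2731] near [ 0.009   1.      0.4207 -0.2581]
left [ 0.9996 -0.0275  0.5251 -0.1252] right [ 0.9983 -0.0581  0.5129 -0.4246]
```

View pics/b.png

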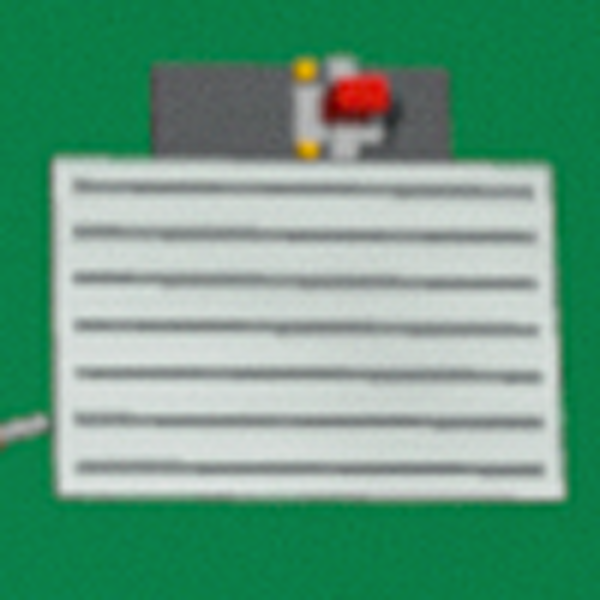

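Run:
```python
from h import *
plan((0.648,-0.300,0.16),Rt([np.pi,0,-0.015]))
```

```text
rows: [2.377 2.363 0.222] [ 0.     0.    -0.354]  nrows 20.2
```

```bash
r='0 0.79 0.785 0 0 0 0'; python3 -m inch '0 0.79 0.785 0 0 0 0;0 0.79 0.785 0 0 0 0;0 0.79 0.785 0 0 0 0;0 0.79 0.785 0 0 0 0;0 0.79 0.785 0 0 0 0;0 0.79 0.785 0 0 0 0;0 0.79 0.785 0 0 0 0;0 0.79 0.785 0 0 0 0;0 0.79 0.785 0 0 0 0'; python3 -m inch '0 0.79 0.785 0 0 0 0;0 0.79 0.785 0 0 0 0;0 0.79 0.785 0 0 0 0;0 0.79 0.785 0 0 0 0;0 0.79 0.785 0 0 0 0;0 0.79 0.785 0 0 0 0;0 0.79 0.785 0 0 0 0;0 0.79 0.785 0 0 0 0;0 0.79 0.785 0 0 0 0'; python3 -m inch '0 0.79 0.785 0 0 0 -0.354;0 0.79 0.785 0 0 0 -0.354;0 0.79 0.785 0 0 0 -0.354;0 0.79 0.785 0 0 0 -0.354;0 0.79 0.785 0 0 0 -0.354;0 0.79 0.785 0 0 0 -0.354;0 0.79 0.785 0 0 0 -0.354;0 0.79 0.785 0 0 0 -0.354;0 0.79 0.785 0 0 0 -0.354'
python3 - <<'E'
from h import *
print(arm.get_state()['q'].round(3))
plan((0.648,-0.300,0.042),Rt([np.pi,0,-0.015]))
E
```

```text
t: 1.25
eef_pos: [0.3854, 0.3175, 0.227]
ee_rot: [-3.14, -0.0, -0.388]
force: [-0.0, 0.6, -0.5]
width: 0.0875
t: 2.15
eef_pos: [0.5163, 0.0107, 0.2261]
ee_rot: [3.141, 0.001, -0.387]
force: [-0.2, 0.1, -0.0]
width: 0.0876
t: 3.05
eef_pos: [0.6475, -0.296, 0.2252]
ee_rot: [-3.141, 0.002, -0.015]
force: [0.1, 0.3, 0.1]
width: 0.0874
[-0.156  0.421  0.104 -0.    -1.255  1.712]
rows: [0.003 0.014 0.611] [-0.     0.002  0.   ]  nrows 3.7
```

```bash
python3 -m inch '0 0.003 0.014 0.5 0 0 0;0 0.003 0.014 0.5 0 0 0;0 0.003 0.014 0.5 0 0 0;0 0.003 0.014 0.5 0 0 0;0 0.003 0.014 0.6 0 0 0;0 0.003 0.014 0.611 0 0 0;0 0.003 0.014 0.611 0 0 0;1 0.003 0.014 0.611 0 0 0;1 0.003 0.014 0.611 0 0 0;1 0.003 0.014 0.611 0 0 0;1 0.003 0.014 0.611 0 0 0;1 0.003 0.014 0.611 0 0 0' 15; python3 -m inch '1 0 0 0 0 0 0;1 0 0 0 0 0 0;1 0 0 0 0 0 0'
```

```text
t: 4.25
eef_pos: [0.6478, -0.3011, 0.0436]
ee_rot: [3.142, -0.0, -0.015]
force: [-0.1, 0.2, -0.0]
width: 0.0531
t: 4.55
eef_pos: [0.6477, -0.3009, 0.0432]
ee_rot: [-3.141, 0.0, -0.015]
force: [-0.3, 0.2, 0.4]
width: 0.0302
```

```bash
python3 -m inch '1 0 0 -0.03 0 0 0;1 0 0 -0.055 0 0 0;1 0 0 -0.055 0 0 0;1 0 -0.04 -0.055 0 0 0;1 0 -0.08 -0.055 0 0 0;1 0 -0.12 -0.055 0 0 0;1 0 -0.15 -0.055 0 0 0;1 0 -0.165 -0.055 0 0 0;1 0 -0.175 -0.055 0 0 0;1 0 -0.175 -0.055 0 0 0' 20;  python3 -m inch '1 0 -0.008 0 0 0 0;1 0 -0.008 0 0 0 0'
```

```text
t: 5.55
eef_pos: [0.6485, -0.2478, 0.0597]
ee_rot: [-3.141, 0.0, -0.015]
force: [-0.4, 0.8, -0.9]
width: 0.0302
t: 5.75
eef_pos: [0.6486, -0.2467, 0.0599]
ee_rot: [3.141, -0.0, -0.015]
force: [-0.0, -2.8, -1.3]
width: 0.0301
```

```bash
python3 -m inch '1 0 0 0.03 0 0 0;1 0 0 0.053 0 0 0;1 0 0 0.053 0 0 0;0 0 0 0.053 0 0 0;0 0 0 0.053 0 0 0;0 0 0 0.053 0 0 0;0 0 0 0.053 0 0 0;0 0 0 -0.1 0 0 0;0 0 0 -0.25 0 0 0;0 0 0 -0.4 0 0 0;0 0 0 -0.55 0 0 0;0 0 0 -0.6 0 0 0'; python3 -m inch '0 -0.5 -0.7 0 0 0 0;0 -0.5 -0.7 0 0 0 0;0 -0.5 -0.7 0 0 0 0;0 -0.5 -0.7 0 0 0 0;0 -0.5 -0.7 0 0 0 0;0 -0.5 -0.7 0 0 0 0'
python3 - <<'E'
from h import *
for n,(a,b,c,d) in {"scene":(240,310,120,230),"top":(140,180,310,400)}.items():
    f=grab(n);P=pts(f);img=f["img"];hsv=cv2.cvtColor(img,cv2.COLOR_RGB2HSV);R=(hsv[...,0]<8)|(hsv[...,0]>172)
    for bb,s,cc in blobs(R&(hsv[...,1]>170)&(hsv[...,2]>100),10): print(n,s,cc.round(1),np.median(P[bb],0).round(4),P[bb].max(0).round(4))
    cv2.imwrite(f"pics/d_{n}.png",cv2.resize(img[a:b,c:d,::-1],None,fx=6,fy=6,interpolation=cv2.INTER_CUBIC))
E
```

```text
t: 6.95
eef_pos: [0.6505, -0.2466, 0.2463]
ee_rot: [3.14, -0.008, -0.014]
force: [0.1, -0.3, -0.2]
width: 0.0871
t: 7.55
eef_pos: [0.4992, -0.0309, 0.2406]
ee_rot: [-3.14, -0.001, -0.012]
force: [0.2, -0.3, 0.0]
width: 0.0873
scene [295 183  17   6  17] [303.  186.1] [0.6258 0.1923 0.077 ] [0.6329 0.2189 0.0814]
scene [182 261  12  18 147] [187.3 269.3] [ 0.6566 -0.2518  0.059 ] [ 1.3537 -0.2371  0.9003]
top [340 153  10   6  54] [344.5 155.6] [ 0.6475 -0.2448  0.0699] [ 0.6567 -0.2319  0.0765]
```

View pics/d_scene.png

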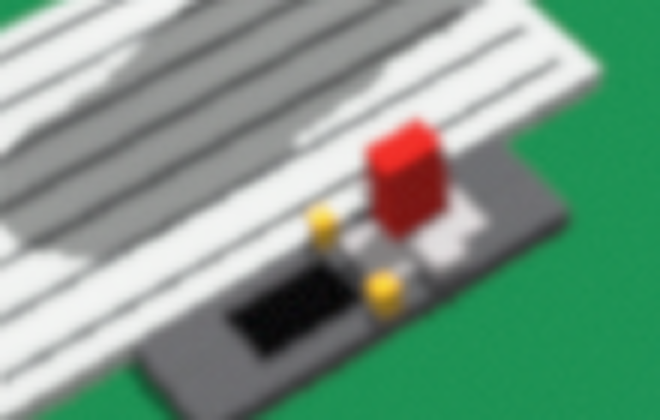

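View pics/d_top.png

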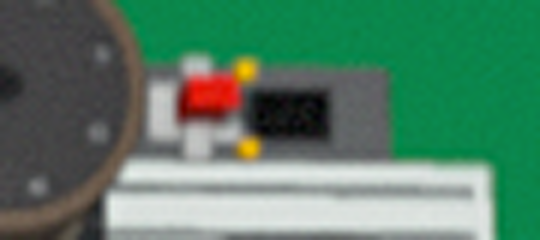

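The drain is open: the handle is at (0.648,-0.245) with its top at 0.070, beyond the yellow bumps, and the hole shows. Next come the beakers. In the scene view, the grey one with the red band at (299,185) is inside the tote, and the brown ones stand outside it. I'll lean over the red beaker and test the wrist.

```bash
cat >> h.py <<'E'
LEAN=-30
def Tm(R,p):
    T=np.eye(4);T[:3,:3]=R.as_matrix();T[:3,3]=p;return T
def toolR(psi,lean): return Rt([np.pi,0,psi])*Rn.from_euler("y",lean,degrees=True)
def tool_at(g,R): return np.array(g)+R.apply([0,0,.019])   # TCP for grasp point g
def goto(T,**k): plan(T[:3,3],Rn.from_matrix(T[:3,:3]),**k)
def cur():
    s=arm.get_state();return Tm(Rt(s["ee_rot"]),s["eef_pos"])
E
python3 - <<'E'
from h import *
R=toolR(-np.pi/2-.21,-30)
p=tool_at((.596,.207,.073),R);print(p)
print(Rt(arm.get_state()['ee_rot']).as_matrix().round(2).tolist())
plan(p+[0,0,.1],R)
E
```

```text
[0.59798037 0.21629129 0.05654552]
[[1.0, -0.01, 0.0], [-0.01, -1.0, 0.0], [0.0, -0.0, -1.0]]
rows: [ 0.312 -0.832  0.282] [ 0.439 -0.362  1.647]  nrows 12.2
```

```bash
python3 -m inch '0.1 0.25 -0.5 0 0 0 1;0.1 0.25 -0.5 0 0 0 1;0.1 0.25 -0.5 0 0 0 1;0.1 0.25 -0.5 0 0 0 1;0.1 0.25 -0.5 0 0 0 1;0.1 0.25 -0.5 0 0 0 1;0.1 0.25 -0.5 0 0 0 1;0.1 0.25 -0.5 0 0 0 1'
python3 - <<'E'
from h import *
R=toolR(-np.pi/2-.21,-30)
p=tool_at((.596,.207,.073),R)
plan(p+[0,0,.1],R)
E
```

```text
t: 8.45
eef_pos: [0.5798, 0.1142, 0.2392]
ee_rot: [3.141, -0.0, -1.066]
force: [-0.5, 0.4, 0.9]
width: 0.0787
rows: [-0.268 -0.218  0.275] [ 0.179 -0.479  0.667]  nrows 5.9
```

```bash
python3 -m inch '0.1 -0.268 -0.218 0.275 0.179 -0.479 0.667;0.1 -0.268 -0.218 0.275 0.179 -0.479 0.667;0.1 -0.268 -0.218 0.275 0.179 -0.479 0.667;0.1 -0.268 -0.218 0.275 0.179 -0.479 0.667;0.1 -0.268 -0.218 0.275 0.179 -0.479 0.667;0.1 -0.268 -0.218 0.275 0.179 -0.479 0.667;0.1 -0.268 -0.218 0.275 0.179 -0.479 0.667;0.1 -0.268 -0.218 0.275 0.179 -0.479 0.667'
python3 - <<'E'
from h import *
print(arm.get_state()['q'].round(3))
R=toolR(-np.pi/2-.21,-30)
p=tool_at((.596,.207,.073),R)
plan(p,R)
f=grab("scene");cv2.imwrite("pics/r1.png",cv2.resize(f["img"][60:300,180:420,::-1],None,fx=2.5,fy=2.5))
E
```

```text
t: 9.25
eef_pos: [0.5979, 0.2157, 0.1573]
ee_rot: [-3.139, 0.523, -1.774]
force: [-0.1, -0.6, -0.2]
width: 0.0788
[ 0.349  0.273 -0.174 -0.566 -0.911 -0.247]
rows: [0.166 0.001 0.292] [ 0.001 -0.001  0.006]  nrows 2.0
```

View pics/r1.png

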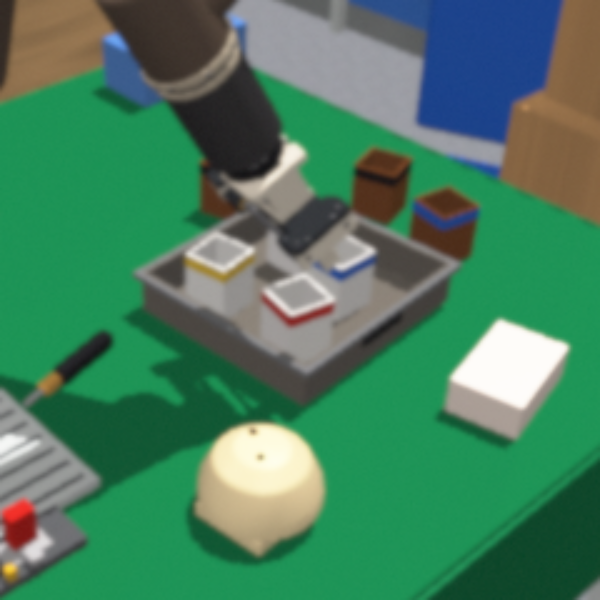

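```bash
python3 -m inch '0.1 0.08 0 0.14 0 0 0;0.1 0.12 0 0.22 0 0 0;0.1 0.166 0.001 0.292 0 0 0;0.1 0.166 0.001 0.292 0 0 0;1 0.166 0.001 0.292 0 0 0;1 0.166 0.001 0.292 0 0 0;1 0.166 0.001 0.292 0 0 0;1 0.166 0.001 0.292 0 0 0' 20
python3 - <<'E'
from h import *
f=grab("scene");cv2.imwrite("pics/r2.png",cv2.resize(f["img"][100:240,220:380,::-1],None,fx=4,fy=4))
E
```

```text
t: 10.1
eef_pos: [0.5978, 0.2184, 0.0584]
ee_rot: [-3.138, 0.526, -1.775]
force: [0.6, 0.5, 4.2]
width: 0.0644
```

View pics/r2.png

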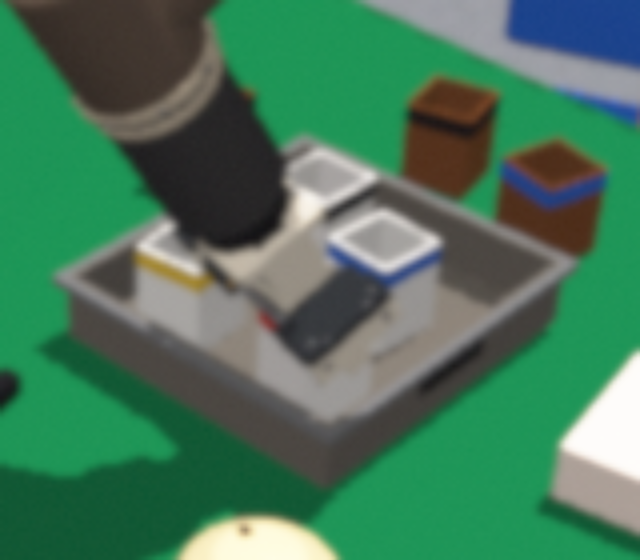

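```bash
cat >> h.py <<'E'
import json,sys
def setX(cx,cy,beta,bz=.005,T=None):
    "relative tool->beaker; jaw coordinate forced to centre"
    Rb=Tm(Rn.from_euler("z",beta),(cx,cy,bz)) if T is None else T
    X=np.linalg.inv(cur())@Rb; print("X t",X[:3,3].round(4), "jaw off removed"); X[1,3]=0
    np.save("X.npy",X)
def lay(x,y,dz=0): return Tm(Rn.from_euler("x",-90,degrees=True),(x,y-.042,.032+dz))
BO=np.array([.546,-.2755]);BY=-.018
def place(bx,by,dz=0):
    c=BO+Rn.from_euler("z",BY).apply([bx,by,0])[:2]
    return Tm(Rn.from_euler("z",BY)*Rn.from_euler("x",180,degrees=True),(c[0],c[1],.096+dz))
def toolfor(B): return B@np.linalg.inv(np.load("X.npy"))
E
python3 - <<'E'
from h import *
setX(.596,.207,-.21)
T=toolfor(lay(.575,-.05,.15));print(T.round(3))
E
python3 -m inch '1 -0.08 0 -0.14 0 0 0;1 -0.17 0 -0.29 0 0 0;1 -0.25 0 -0.43 0 0 0;1 -0.25 0 -0.43 0 0 0;1 -0.25 0 -0.43 0 0 0'
python3 - <<'E'
from h import *
print(arm.get_state()['q'].round(3))
goto(toolfor(lay(.575,-.05,.15)))
f=grab("scene");cv2.imwrite("pics/r3.png",cv2.resize(f["img"][60:260,180:400,::-1],None,fx=3,fy=3))
E
```

```text
X t [ 0.0368 -0.0004  0.0404] jaw off removed
[[ 0.005 -1.     0.     0.575]
 [-0.502 -0.003 -0.865 -0.039]
 [ 0.865  0.004 -0.502  0.17 ]
 [ 0.     0.     0.     1.   ]]
t: 10.65
eef_pos: [0.597, 0.2183, 0.2077]
ee_rot: [-3.138, 0.526, -1.776]
force: [0.3, 0.7, -2.9]
width: 0.0639
[ 0.359  0.22  -0.132 -0.532 -0.985 -0.318]
rows: [ 0.801 -0.103 -0.321] [ 0.05   1.494 -0.216]  nrows 10.6
```

View pics/r3.png

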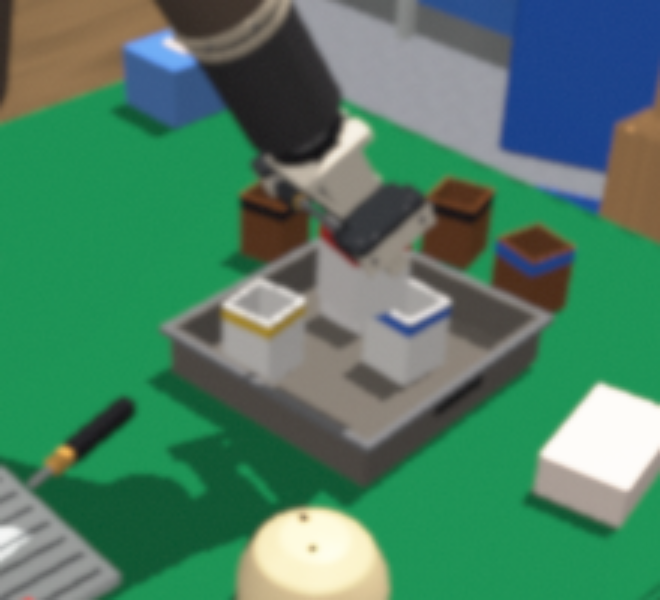

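```bash
python3 -m inch '1 0.55 -0.08 -0.25 0.025 0.75 -0.108;1 0.55 -0.08 -0.25 0.025 0.75 -0.108;1 0.55 -0.08 -0.25 0.025 0.75 -0.108;1 0.55 -0.08 -0.25 0.025 0.75 -0.108;1 0.55 -0.08 -0.25 0.025 0.75 -0.108;1 0.55 -0.08 -0.25 0.025 0.75 -0.108;1 0.55 -0.08 -0.25 0.025 0.75 -0.108'
python3 - <<'E'
from h import *
print(arm.get_state()['q'].round(3))
goto(toolfor(lay(.575,-.05,.15)))
E
```

```text
t: 11.4
eef_pos: [0.582, 0.0373, 0.1848]
ee_rot: [-3.106, -0.268, -1.678]
force: [-0.6, -0.1, -2.3]
width: 0.0638
[ 0.551  0.269 -0.352  0.262 -1.101 -0.79 ]
rows: [0.233 0.001 0.114] [ 0.031  0.739 -0.101]  nrows 5.2
```

```bash
python3 -m inch '1 0.23 0 0.11 0.031 0.739 -0.101;1 0.23 0 0.11 0.031 0.739 -0.101;1 0.23 0 0.11 0.031 0.739 -0.101;1 0.23 0 0.11 0.031 0.739 -0.101;1 0.23 0 0.11 0.031 0.739 -0.101;1 0.23 0 0.11 0.031 0.739 -0.101;1 0.23 0 0.11 0.031 0.739 -0.101'
python3 - <<'E'
from h import *
print(arm.get_state()['q'].round(3))
goto(toolfor(lay(.575,-.05,.003)))
f=grab("scene");cv2.imwrite("pics/r4.png",cv2.resize(f["img"][60:300,120:400,::-1],None,fx=2.5,fy=2.5))
E
```

```text
t: 12.1
eef_pos: [0.5756, -0.0384, 0.1718]
ee_rot: [3.136, -1.041, -1.566]
force: [-0.3, -0.3, -1.9]
width: 0.0643
[ 0.682  0.529 -0.577  0.753 -1.363 -1.204]
rows: [-0.427  0.001  0.25 ] [ 0.002  0.003 -0.002]  nrows 3.0
```

View pics/r4.png

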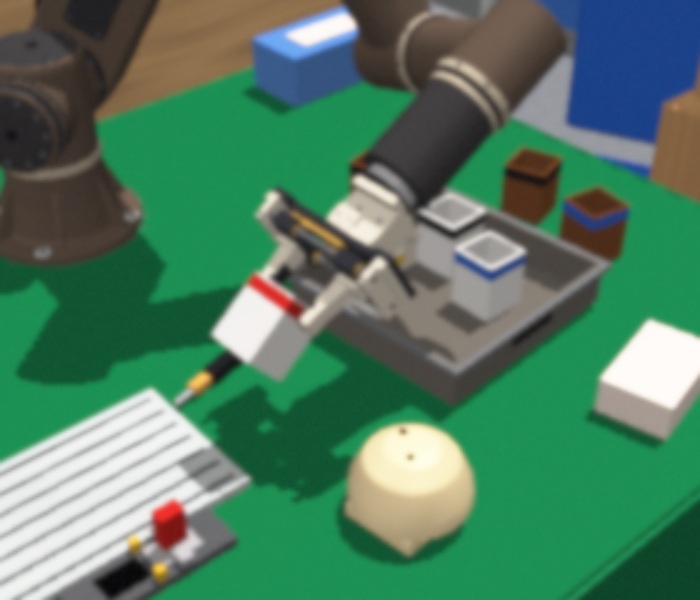

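Run:
```python
from h import *
goto(toolfor(lay(.575,-.07,.002)))
```

```text
rows: [-0.398  0.004  0.312] [ 0.001  0.006 -0.005]  nrows 3.0
```

```bash
python3 -m inch '1 -0.13 0 0.13 0 0 0;1 -0.26 0 0.21 0 0 0;1 -0.34 0.004 0.275 0 0 0;1 -0.37 0.004 0.295 0 0 0;1 -0.385 0.004 0.303 0 0 0;1 -0.398 0.004 0.312 0 0 0;1 -0.398 0.004 0.312 0 0 0'
python3 - <<'E'
from h import *
f=grab("scene");cv2.imwrite("pics/r5.png",cv2.resize(f["img"][100:300,120:400,::-1],None,fx=2.5,fy=2.5))
E
```

```text
t: 12.85
eef_pos: [0.5763, -0.0584, 0.0252]
ee_rot: [-3.133, -1.038, -1.579]
force: [1.7, -1.4, 1.3]
width: 0.0643
```

View pics/r5.png

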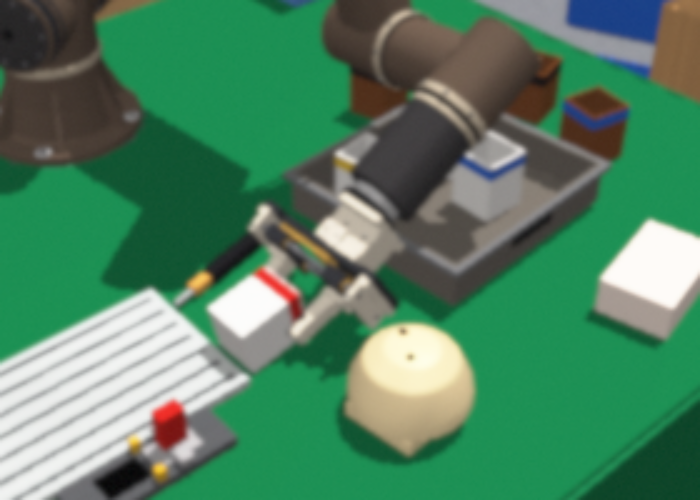

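```bash
python3 -m inch '0.15 0 0 0 0 0 0;0.15 0 0 0 0 0 0;0.15 0 0 0 0 0 0;0.15 0 0 -0.1 0 0 0;0.15 0 0 -0.25 0 0 0;0.15 0 0 -0.4 0 0 0;0.15 0 0 -0.5 0 0 0;0.15 0.1 0 -0.5 0 0 0;0.15 0.2 0 -0.5 0 0 0;0.15 0.25 0 -0.5 0 0 0'
python3 - <<'E'
from h import *
for n in ("top","scene"):
    f=grab(n,f"pics/l_{n}.png");P=pts(f)
    m=(f["range_z"]>0)&(P[...,2]>.05)&(P[...,2]<.075)&(P[...,0]>.5)&(P[...,0]<.66)&(P[...,1]>-.14)&(P[...,1]<.05)
    for b,s,c in blobs(m,20):
        r=cv2.minAreaRect(P[b][:,:2].astype(np.float32)*1000);print(n,s,np.round(r[0]),np.round(r[1]),round(r[2],1),np.median(P[b][:,2]))
E
```

```text
t: 13.9
eef_pos: [0.575, 0.0326, 0.1659]
ee_rot: [-3.136, -1.04, -1.576]
force: [0.3, -0.9, -0.5]
width: 0.0743
top [282 167  25  19 464] [577. -67.] [84. 63.] 89.6 0.06500905003683466
scene [207 208  37  29 575] [576. -70.] [69. 86.] 1.2 0.0630823213939218
```

View pics/l_scene.png

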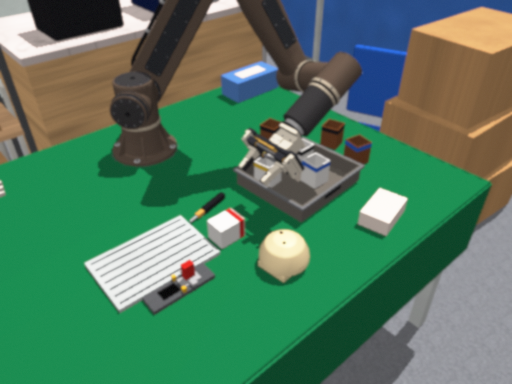

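View pics/l_top.png

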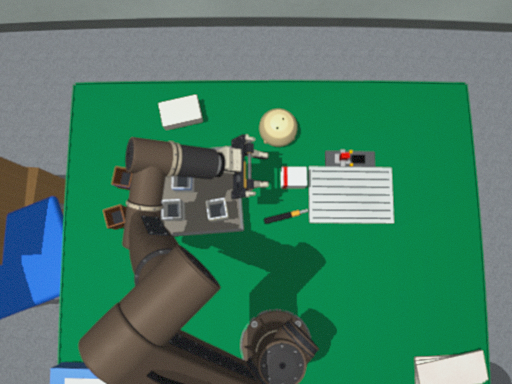

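```bash
cat >> h.py <<'E'
def regrasp(cx,cy,beta,up=0,e=.026):
    R=toolR(-np.pi/2+beta,-30)
    g=np.array([cx,cy,.032])+Rn.from_euler("z",beta).apply([0,-.042+e,0])
    return Tm(R,tool_at(g,R)+[0,0,up])
E
python3 - <<'E'
from h import *
goto(regrasp(.577,-.068,0,.13))
E
```

```text
rows: [ 0.123 -0.006  0.341] [-0.004 -1.492 -0.002]  nrows 10.4
```

```bash
python3 -m inch '0.15 0.06 0 0.17 0 -0.746 0;0.15 0.06 0 0.17 0 -0.746 0;0.15 0.06 0 0.17 0 -0.746 0;0.15 0.06 0 0.17 0 -0.746 0;0.15 0.06 0 0.17 0 -0.746 0;0.15 0.06 0 0.17 0 -0.746 0;0.15 0.06 0 0.17 0 -0.746 0'
python3 - <<'E'
from h import *
goto(regrasp(.577,-.068,0,.13))
E
```

```text
t: 14.7
eef_pos: [0.5754, -0.0211, 0.1545]
ee_rot: [-3.138, -0.258, -1.574]
force: [-0.2, 0.6, -0.1]
width: 0.0746
rows: [ 0.165 -0.006  0.074] [-0.004 -0.746 -0.002]  nrows 5.2
```

```bash
python3 -m inch '0.15 0.165 -0.006 0.074 0 -0.746 0;0.15 0.165 -0.006 0.074 0 -0.746 0;0.15 0.165 -0.006 0.074 0 -0.746 0;0.15 0.165 -0.006 0.074 0 -0.746 0;0.15 0.165 -0.006 0.074 0 -0.746 0;0.15 0.165 -0.006 0.074 0 -0.746 0;0.15 0.165 -0.006 0.074 0 -0.746 0'
python3 - <<'E'
from h import *
goto(regrasp(.577,-.068,0,0))
E
```

```text
t: 15.4
eef_pos: [0.576, -0.0755, 0.142]
ee_rot: [3.136, 0.523, -1.577]
force: [0.4, 0.2, -0.1]
width: 0.0747
rows: [ 0.208 -0.005  0.367] [ 0.002 -0.001 -0.005]  nrows 2.5
```

```bash
python3 -m inch '0.15 0.08 0 0.14 0 0 0;0.15 0.15 0 0.26 0 0 0;0.15 0.19 0 0.33 0 0 0;0.15 0.208 -0.005 0.367 0 0 0;0.15 0.208 -0.005 0.367 0 0 0;1 0.208 -0.005 0.367 0 0 0;1 0.208 -0.005 0.367 0 0 0;1 0.208 -0.005 0.367 0 0 0;1 0.208 -0.005 0.367 0 0 0;1 0.208 -0.005 0.367 0 0 0' 20
python3 - <<'E'
from h import *
setX(0,0,0,T=Tm(Rn.from_euler("x",-90,degrees=True),(.577,-.068-.042,.032)))
goto(toolfor(place(-.04,-.114,.1)))
E
python3 -m inch '1 -0.08 0 -0.14 0 0 0;1 -0.17 0 -0.29 0 0 0;1 -0.25 0 -0.43 0 0 0;1 -0.25 0 -0.43 0 0 0;1 -0.25 0 -0.43 0 0 0'
python3 - <<'E'
from h import *
print(arm.get_state()['q'].round(3))
goto(toolfor(place(-.04,-.114,.1)))
E
```

```text
t: 16.4
eef_pos: [0.5796, -0.073, 0.0204]
ee_rot: [-3.137, 0.522, -1.568]
force: [0.3, 0.4, 6.9]
width: 0.0643
X t [ 0.0263  0.0026 -0.0286] jaw off removed
rows: [ 0.715  0.251 -0.945] [-0.009  1.5    0.013]  nrows 10.5
t: 16.9
eef_pos: [0.5791, -0.0724, 0.17]
ee_rot: [-3.134, 0.521, -1.567]
force: [0.2, 0.3, -3.0]
width: 0.0638
[-0.16   0.368 -0.011 -0.534 -1.316  0.332]
rows: [ 0.966  0.251 -0.514] [-0.011  1.499  0.012]  nrows 10.5
```

```bash
python3 -m inch '1 0.48 0.12 -0.35 0 0.75 0;1 0.48 0.12 -0.35 0 0.75 0;1 0.48 0.12 -0.35 0 0.75 0;1 0.48 0.12 -0.35 0 0.75 0;1 0.48 0.12 -0.35 0 0.75 0;1 0.48 0.12 -0.35 0 0.75 0;1 0.48 0.12 -0.35 0 0.75 0'
python3 - <<'E'
from h import *
print(arm.get_state()['q'].round(3))
goto(toolfor(place(-.04,-.114,.1)))
E
```

```text
t: 17.6
eef_pos: [0.5405, -0.2481, 0.1847]
ee_rot: [3.138, -0.264, -1.567]
force: [-0.3, -0.6, -2.6]
width: 0.0635
[ 0.06   0.215 -0.448  0.326 -0.952 -0.252]
rows: [0.467 0.124 0.216] [-0.008  0.75   0.014]  nrows 5.2
```

```bash
python3 -m inch '1 0.467 0.124 0.216 -0.008 0.75 0.014;1 0.467 0.124 0.216 -0.008 0.75 0.014;1 0.467 0.124 0.216 -0.008 0.75 0.014;1 0.467 0.124 0.216 -0.008 0.75 0.014;1 0.467 0.124 0.216 -0.008 0.75 0.014;1 0.467 0.124 0.216 -0.008 0.75 0.014;1 0.467 0.124 0.216 -0.008 0.75 0.014'
python3 - <<'E'
from h import *
print(arm.get_state()['q'].round(3))
goto(toolfor(place(-.04,-.114,.002)))
f=grab("scene");cv2.imwrite("pics/p1.png",cv2.resize(f["img"][120:360,60:340,::-1],None,fx=2.5,fy=2.5))
E
```

```text
t: 18.3
eef_pos: [0.5034, -0.402, 0.1569]
ee_rot: [3.133, -1.051, -1.579]
force: [-0.8, -0.4, -2.7]
width: 0.0641
[-0.143  0.388 -0.966  1.569 -1.038 -1.314]
rows: [-0.28  -0.003  0.154] [ 0.004 -0.002  0.002]  nrows 1.9
```

View pics/p1.png

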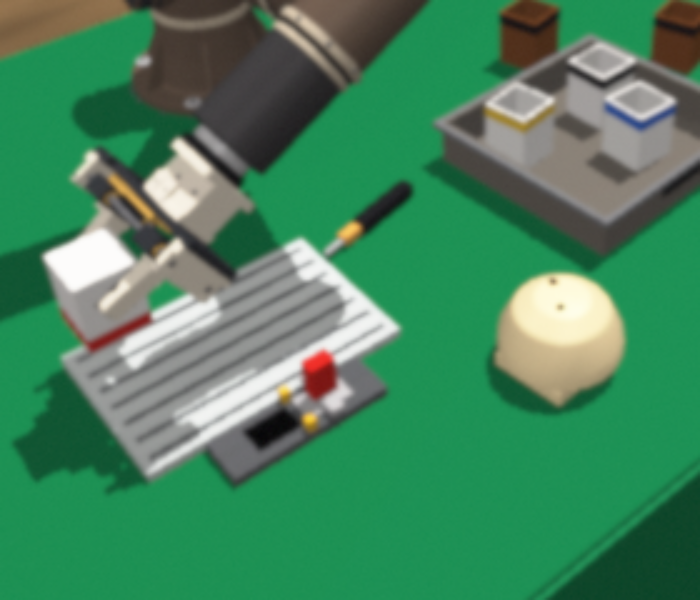

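Run:
```python
from h import *
goto(toolfor(place(.01,-.114,.05)))
```

```text
rows: [-0.143 -0.167  0.075] [0.005 0.001 0.   ]  nrows 1.4
```

```bash
python3 -m inch '1 0 -0.167 0 0 0 0;1 0 -0.167 0 0 0 0;1 -0.143 -0.167 0.075 0 0 0;1 -0.143 -0.167 0.075 0 0 0'
python3 - <<'E'
from h import *
print(arm.get_state()['q'].round(3))
goto(toolfor(place(.01,-.114,.003)))
E
```

```text
t: 18.75
eef_pos: [0.5545, -0.4007, 0.1077]
ee_rot: [3.136, -1.045, -1.584]
force: [-1.5, -1.2, -2.4]
width: 0.0638
[-0.137  0.517 -0.882  1.588 -1.033 -1.369]
rows: [-0.131  0.002  0.078] [0.004 0.004 0.   ]  nrows 0.9
```

```bash
python3 -m inch '1 -0.06 0 0.035 0 0 0;1 -0.09 0 0.053 0 0 0;1 -0.115 0 0.068 0 0 0;1 -0.13 0.002 0.077 0 0 0;1 -0.13 0.002 0.077 0 0 0'
python3 - <<'E'
from h import *
print(arm.get_state()['q'].round(3))
goto(toolfor(place(.01,-.114,0)))
f=grab("scene");cv2.imwrite("pics/p2.png",cv2.resize(f["img"][180:320,60:240,::-1],None,fx=4,fy=4))
E
```

```text
t: 19.25
eef_pos: [0.5554, -0.4011, 0.0679]
ee_rot: [-3.134, -1.049, -1.594]
force: [-1.5, 0.0, -1.8]
width: 0.064
[-0.162  0.585 -0.894  1.665 -1.038 -1.47 ]
rows: [-0.025  0.006  0.016] [ 0.001  0.    -0.005]  nrows 0.2
```

View pics/p2.png

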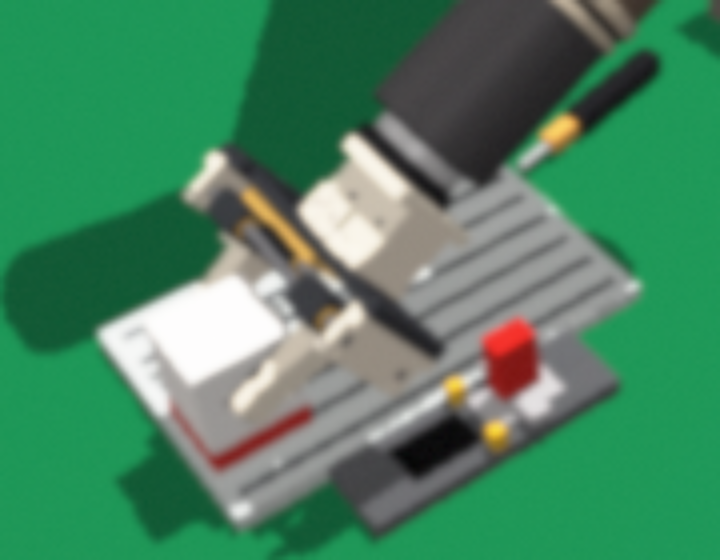

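```bash
python3 - <<'E'
s=open('h.py').read()
s=s.replace('def place(bx,by,dz=0):','def place(bx,by,dz=0,yaw=0):').replace('Tm(Rn.from_euler("z",BY)*Rn.from_euler("x",180','Tm(Rn.from_euler("z",BY+yaw)*Rn.from_euler("x",180')
open('h.py','w').write(s)
E
python3 - <<'E'
from h import *
goto(toolfor(place(.015,-.108,.01,.13)))
goto(toolfor(place(.015,-.108,0.001,.13)))
E
```

```text
rows: [-0.008 -0.016 -0.018] [ 0.108 -0.    -0.067]  nrows 0.9
rows: [-0.034 -0.016 -0.003] [ 0.108 -0.    -0.067]  nrows 0.9
```

```bash
python3 -m inch '1 0 -0.016 -0.018 0.06 0 -0.035;1 -0.008 -0.016 -0.018 0.108 0 -0.067;1 -0.008 -0.016 -0.018 0.108 0 -0.067'
python3 - <<'E'
from h import *
print(arm.get_state()['q'].round(3))
goto(toolfor(place(.015,-.108,0,.13)))
E
```

```text
t: 19.6
eef_pos: [0.5729, -0.3708, 0.0861]
ee_rot: [3.088, -1.04, -1.455]
force: [-0.7, -0.5, -1.3]
width: 0.064
[-0.114  0.542 -0.906  1.666 -1.024 -1.397]
rows: [-0.039  0.045  0.114] [ 0.051  0.009 -0.   ]  nrows 0.8
```

```bash
cat > fk.py <<'E'
import numpy as np
from scipy.spatial.transform import Rotation as Rn
from scipy.optimize import least_squares
D=[([1.47310619,.359406,.011063,-.000385,-1.224082,-.288085],[.25382593,.62493152,.22560582],[3.139928,-.000116,-.385906]),
([-0.156,0.421,0.104,0,-1.255,1.712],[0.6475,-0.296,0.2252],[-3.141,.002,-.015]),
([0.349,0.273,-0.174,-0.566,-0.911,-0.247],[0.5979,0.2157,0.1573],[-3.139,0.523,-1.774]),
([0.359,0.22,-0.132,-0.532,-0.985,-0.318],[0.597,0.2183,0.2077],[-3.138,0.526,-1.776]),
([0.551,0.269,-0.352,0.262,-1.101,-0.79],[0.582,0.0373,0.1848],[-3.106,-0.268,-1.678]),
([0.682,0.529,-0.577,0.753,-1.363,-1.204],[0.5756,-0.0384,0.1718],[3.136,-1.041,-1.566]),
([-0.16,0.368,-0.011,-0.534,-1.316,0.332],[0.5791,-0.0724,0.17],[-3.134,0.521,-1.567]),
([0.06,0.215,-0.448,0.326,-0.952,-0.252],[0.5405,-0.2481,0.1847],[3.138,-0.264,-1.567]),
([-0.143,0.388,-0.966,1.569,-1.038,-1.314],[0.5034,-0.402,0.1569],[3.133,-1.051,-1.579]),
([-0.137,0.517,-0.882,1.588,-1.033,-1.369],[0.5545,-0.4007,0.1077],[3.136,-1.045,-1.584]),
([-0.162,0.585,-0.894,1.665,-1.038,-1.47],[0.5554,-0.4011,0.0679],[-3.134,-1.049,-1.594])]
S=[1,1,-1,0,-1,0]
def rots(q,s4,s6,R0,off=0):
    A=Rn.from_euler("z",q[0]);B=A*Rn.from_euler("y",q[1]);C=B*Rn.from_euler("y",-q[2])
    Dd=C*Rn.from_euler("x",s4*q[3]);E=Dd*Rn.from_euler("y",-q[4]);F=E*Rn.from_euler("x",s6*q[5])
    return A,B,C,E,F*R0
if __name__=="__main__":
  for s4 in(1,-1):
    for s6 in(1,-1):
      R0=rots(D[0][0],s4,s6,Rn.identity())[4].inv()*Rn.from_euler("xyz",D[0][2])
      print(s4,s6,[round((rots(q,s4,s6,R0)[4].inv()*Rn.from_euler("xyz",r)).magnitude(),3) for q,p,r in D])
E
python3 fk.py
```

```text
1 1 [0.0, 2.283, 1.083, 1.097, 0.888, 1.962, 1.367, 0.696, 2.241, 2.223, 2.248]
1 -1 [0.0, 0.001, 1.132, 1.063, 0.525, 1.506, 1.067, 0.652, 3.138, 3.108, 2.952]
-1 1 [0.0, 2.283, 0.081, 0.06, 1.004, 1.832, 1.24, 0.071, 2.053, 2.162, 2.363]
-1 -1 [0.0, 0.001, 0.001, 0.001, 0.001, 0.001, 0.001, 0.001, 0.001, 0.001, 0.0]
```

```bash
cat > ik.py <<'E'
from fk import *
R0=rots(D[0][0],-1,-1,Rn.identity())[4].inv()*Rn.from_euler("xyz",D[0][2])
def M(q):
    A,B,C,E,F=rots(q,-1,-1,R0); return np.hstack([X.as_matrix() for X in(A,B,C,F)])
W=np.vstack([M(q) for q,p,r in D]);y=np.hstack([p for q,p,r in D])
t=np.linalg.lstsq(W,y,rcond=1e-3)[0]
lo=np.array([-3.07,-1.43,-1.02,-3.03,-3.05,-3.03]);hi=np.array([3.07,2.12,1.25,1.67,0,3.03])
def fk(q): return M(q)@t, rots(q,-1,-1,R0)[4]
def ik(T,q0):
    Rt=Rn.from_matrix(T[:3,:3])
    def f(q):
        p,R=fk(q); return np.r_[(p-T[:3,3])*5,(Rt.inv()*R).as_rotvec()]
    r=least_squares(f,np.clip(q0,lo+.01,hi-.01),bounds=(lo-.6,hi+.6)); return r.x,np.abs(r.fun).max()
def marg(q): return np.minimum(q-lo,hi-q).min()
if __name__=="__main__":
    print(t.round(3),np.abs(W@t-y).max())
E
python3 ik.py
cat > f1.py <<'E'
from h import *; from ik import ik,marg
q0=arm.get_state()['q']
for yaw in(-.4,-.2,0,.2,.4):
  for by in(-.11,-.04,.04,.11):
    o=[]
    for bx in(-.09,-.04,.0,.03):
        q,e=ik(toolfor(place(bx,by,0,yaw)),q0); o.append((round(marg(q),2),round(e,3),q[2].round(2),q[3].round(2)))
    print(yaw,by,*o)
E
python3 f1.py
```

```text
[ 0.186 -0.04   0.075  0.033 -0.04   0.422  0.234 -0.04   0.093  0.045
 -0.004  0.269] 0.08152298604057145
-0.4 -0.11 (np.float64(0.09), np.float64(0.0), np.float64(-0.93), np.float64(1.24)) (np.float64(0.29), np.float64(0.0), np.float64(-0.73), np.float64(1.16)) (np.float64(0.45), np.float64(0.0), np.float64(-0.57), np.float64(1.1)) (np.float64(0.59), np.float64(0.0), np.float64(-0.43), np.float64(1.07))
-0.4 -0.04 (np.float64(0.03), np.float64(0.0), np.float64(-0.99), np.float64(1.13)) (np.float64(0.23), np.float64(0.0), np.float64(-0.79), np.float64(1.06)) (np.float64(0.4), np.float64(0.0), np.float64(-0.62), np.float64(1.02)) (np.float64(0.53), np.float64(0.0), np.float64(-0.49), np.float64(0.99))
-0.4 0.04 (np.float64(0.01), np.float64(0.0), np.float64(-1.01), np.float64(0.99)) (np.float64(0.21), np.float64(0.0), np.float64(-0.81), np.float64(0.94)) (np.float64(0.38), np.float64(0.0), np.float64(-0.64), np.float64(0.91)) (np.float64(0.51), np.float64(0.0), np.float64(-0.51), np.float64(0.89))
-0.4 0.11 (np.float64(0.03), np.float64(0.0), np.float64(-0.99), np.float64(0.86)) (np.
[... 4361 characters left out ...]
float64(2.07)) (np.float64(-0.36), np.float64(0.0), np.float64(-1.26), np.float64(2.03))
0.4 0.04 (np.float64(-0.6), np.float64(0.081), np.float64(-1.62), np.float64(1.92)) (np.float64(-0.57), np.float64(0.0), np.float64(-1.59), np.float64(1.99)) (np.float64(-0.39), np.float64(0.0), np.float64(-1.41), np.float64(1.93)) (np.float64(-0.27), np.float64(0.0), np.float64(-1.29), np.float64(1.89))
0.4 0.11 (np.float64(-0.6), np.float64(0.073), np.float64(-1.62), np.float64(1.79)) (np.float64(-0.55), np.float64(0.0), np.float64(-1.57), np.float64(1.86)) (np.float64(-0.37), np.float64(0.0), np.float64(-1.39), np.float64(1.79)) (np.float64(-0.25), np.float64(0.0), np.float64(-1.27), np.float64(1.75))
```

```bash
python3 - <<'E'
s=open('ik.py').read()
s=s.replace("for X in(A,B,C,F)])","for X in(A,B,C,C*Rn.from_euler('x',-q[3]),E,F)])")
s=s.replace("rcond=1e-3","rcond=1e-4")
open('ik.py','w').write(s)
s=open('f1.py').read().replace("round(marg(q),2),round(e,3)","float(round(marg(q),2)),float(round(e,3))").replace("q[2].round(2),q[3].round(2)","*[float(v) for v in q[2:4].round(2)]").replace("(-.4,-.2,0,.2,.4)","(-.4,-.2,0,.2)")
open('f1.py','w').write(s)
E
python3 ik.py;python3 f1.py
```

```text
[-0.001 -0.     0.199  0.002 -0.     0.601  0.232 -0.    -0.     0.232
 -0.096 -0.     0.188 -0.096 -0.001 -0.    -0.     0.188] 0.00036387510660285116
-0.4 -0.11 (0.2, 0.0, -0.82, 1.11) (0.32, 0.0, -0.7, 1.07) (0.42, 0.0, -0.6, 1.04) (0.49, 0.0, -0.53, 1.02)
-0.4 -0.04 (0.22, 0.0, -0.8, 0.94) (0.33, 0.0, -0.69, 0.93) (0.43, 0.0, -0.59, 0.91) (0.5, 0.0, -0.52, 0.91)
-0.4 0.04 (0.26, 0.0, -0.76, 0.76) (0.38, 0.0, -0.64, 0.77) (0.47, 0.0, -0.55, 0.77) (0.54, 0.0, -0.48, 0.78)
-0.4 0.11 (0.33, 0.0, -0.69, 0.62) (0.44, 0.0, -0.58, 0.64) (0.53, 0.0, -0.49, 0.66) (0.6, 0.0, -0.42, 0.67)
-0.2 -0.11 (0.04, 0.0, -0.98, 1.44) (0.15, 0.0, -0.87, 1.37) (0.24, 0.0, -0.78, 1.33) (0.31, 0.0, -0.71, 1.3)
-0.2 -0.04 (0.05, 0.0, -0.97, 1.23) (0.16, 0.0, -0.86, 1.19) (0.25, 0.0, -0.77, 1.17) (0.32, 0.0, -0.7, 1.15)
-0.2 0.04 (0.09, 0.0, -0.93, 0.99) (0.2, 0.0, -0.82, 0.99) (0.29, 0.0, -0.73, 0.99) (0.36, 0.0, -0.66, 0.98)
-0.2 0.11 (0.16, 0.0, -0.86, 0.8) (0.26, 0.0, -0.76, 0.82) (0.35, 0.0, -0.67, 0.84) (0.42, 0.0, -0.6, 0.85)
0 -0.11 (-0.17, 0.0, -1.1, 1.84) (-0.08, 0.0, -1.0, 1.75) (-0.02, 0.0, -0.92, 1.69) (0.02, 0.0, -0.86, 1.65)
0 -0.04 (-0.1, 0.0, -1.12, 1.6) (0.01, 0.0, -1.01, 1.54) (0.09, 0.0, -0.93, 1.5) (0.16, 0.0, -0.86, 1.47)
0 0.04 (-0.07, 0.0, -1.09, 1.29) (0.03, 0.0, -0.99, 1.28) (0.12, 0.0, -0.9, 1.27) (0.18, 0.0, -0.84, 1.26)
0 0.11 (-0.01, 0.0, -1.03, 1.04) (0.09, 0.0, -0.93, 1.07) (0.17, 0.0, -0.85, 1.08) (0.24, 0.0, -0.78, 1.08)
0.2 -0.11 (-0.6, 0.014, -1.17, 2.27) (-0.52, 0.0, -1.09, 2.19) (-0.44, 0.0, -1.02, 2.11) (-0.38, 0.0, -0.96, 2.05)
0.2 -0.04 (-0.39, 0.0, -1.22, 2.06) (-0.3, 0.0, -1.13, 1.97) (-0.24, 0.0, -1.05, 1.91) (-0.19, 0.0, -0.99, 1.86)
0.2 0.04 (-0.2, 0.0, -1.22, 1.71) (-0.11, 0.0, -1.13, 1.67) (-0.03, 0.0, -1.05, 1.64) (0.04, 0.0, -0.98, 1.62)
0.2 0.11 (-0.16, 0.0, -1.18, 1.38) (-0.07, 0.0, -1.09, 1.4) (0.01, 0.0, -1.01, 1.4) (0.07, 0.0, -0.95, 1.4)
```

Run:
```python
from h import *;from ik import *
for yaw in(-.1,-.14):
  for bx,by in((.01,-.112),(-.03,-.037),(-.03,.038),(-.03,.113)):
    for dz in(0,.08):
      q,e=ik(toolfor(place(bx,by,dz,yaw)),arm.get_state()['q']);print(yaw,bx,by,dz,round(marg(q),3),q.round(2))
goto(toolfor(place(.01,-.112,.04,-.13)))
```

```text
-0.1 0.01 -0.112 0 0.179 [-0.1   0.63 -0.83  1.49 -1.05 -1.44]
-0.1 0.01 -0.112 0.08 0.218 [-0.06  0.5  -0.8   1.37 -1.08 -1.27]
-0.1 -0.03 -0.037 0 0.101 [ 0.08  0.59 -0.92  1.34 -1.06 -1.5 ]
-0.1 -0.03 -0.037 0.08 0.138 [ 0.13  0.46 -0.88  1.21 -1.12 -1.32]
-0.1 -0.03 0.038 0 0.134 [ 0.29  0.6  -0.89  1.13 -1.08 -1.48]
-0.1 -0.03 0.038 0.08 0.175 [ 0.32  0.47 -0.84  1.03 -1.17 -1.32]
-0.1 -0.03 0.113 0 0.2 [ 0.47  0.62 -0.82  0.93 -1.12 -1.45]
-0.1 -0.03 0.113 0.08 0.241 [ 0.49  0.5  -0.78  0.86 -1.23 -1.31]
-0.14 0.01 -0.112 0 0.218 [-0.08  0.64 -0.8   1.42 -1.06 -1.42]
-0.14 0.01 -0.112 0.08 0.25 [-0.04  0.52 -0.77  1.31 -1.1  -1.26]
-0.14 -0.03 -0.037 0 0.132 [ 0.1   0.6  -0.89  1.27 -1.07 -1.48]
-0.14 -0.03 -0.037 0.08 0.17 [ 0.14  0.47 -0.85  1.16 -1.13 -1.31]
-0.14 -0.03 0.038 0 0.168 [ 0.29  0.61 -0.85  1.07 -1.1  -1.46]
-0.14 -0.03 0.038 0.08 0.209 [ 0.32  0.49 -0.81  0.98 -1.19 -1.31]
-0.14 -0.03 0.113 0 0.235 [ 0.47  0.63 -0.78  0.89 -1.14 -1.43]
-0.14 -0.03 0.113 0.08 0.275 [ 0.48  0.51 -0.74  0.82 -1.25 -1.3 ]
rows: [0.081 0.076 0.057] [-0.164  0.006  0.124]  nrows 1.4
```

```bash
python3 -m inch '1 0.081 0.076 0.057 -0.164 0.006 0.124;1 0.081 0.076 0.057 -0.164 0.006 0.124;1 0.081 0.076 0.057 -0.164 0.006 0.124;1 0.081 0.076 0.057 -0.164 0.006 0.124'
python3 - <<'E'
from h import *
print(arm.get_state()['q'].round(3))
goto(toolfor(place(.01,-.112,.001,-.12)))
E
```

```text
t: 20.0
eef_pos: [0.5517, -0.3999, 0.097]
ee_rot: [3.136, -1.049, -1.709]
force: [0.8, 1.0, -2.4]
width: 0.0642
[-0.066  0.576 -0.798  1.382 -1.076 -1.345]
rows: [-0.108 -0.002  0.059] [ 0.01  -0.    -0.003]  nrows 0.7
```

```bash
python3 -m inch '1 -0.05 0 0.027 0 0 0;1 -0.08 0 0.045 0 0 0;1 -0.1 0 0.055 0 0 0;1 -0.108 0 0.06 0 0 0;1 -0.108 0 0.06 0 0 0'
python3 - <<'E'
from h import *
s=arm.get_state();print(s['force'].round(1),s['q'].round(3))
f=grab("scene");cv2.imwrite("pics/p3.png",cv2.resize(f["img"][180:320,60:240,::-1],None,fx=4,fy=4))
E
```

```text
t: 20.5
eef_pos: [0.551, -0.3999, 0.0601]
ee_rot: [3.135, -1.05, -1.711]
force: [1.1, -0.5, -1.7]
width: 0.0639
[ 1.1 -0.5 -1.7] [-0.082  0.633 -0.81   1.432 -1.063 -1.421]
```

View pics/p3.png

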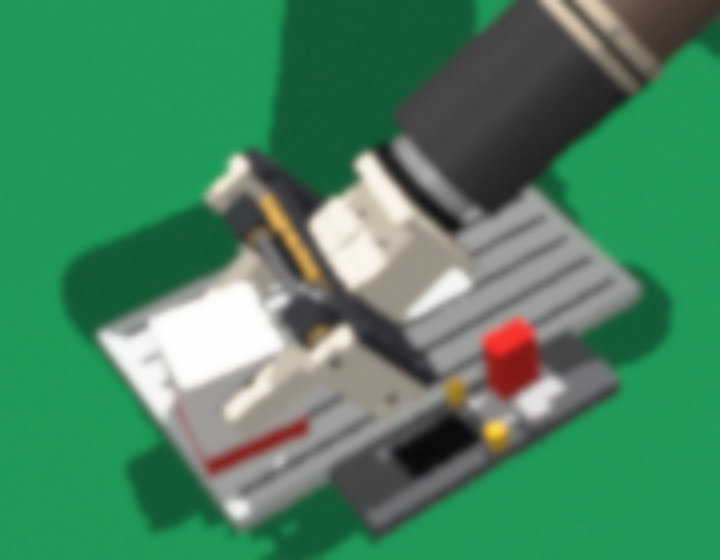

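```bash
python3 -m inch '1 -0.006 0 0.0035 0 0 0;1 -0.011 0 0.0065 0 0 0;1 -0.011 0 0.0065 0 0 0'; python3 -m inch '1 -0.008 0 0.004 0 0 0;1 -0.008 0 0.004 0 0 0'
```

```text
t: 20.85
eef_pos: [0.5516, -0.4005, 0.0595]
ee_rot: [3.141, -1.054, -1.717]
force: [-3.0, 2.3, 11.9]
width: 0.0639
t: 21.05
eef_pos: [0.5517, -0.4007, 0.0586]
ee_rot: [-3.139, -1.057, -1.719]
force: [-6.2, 7.5, 19.6]
width: 0.0636
```

```bash
python3 -m inch '1 0.015 0 -0.008 0 0 0;1 0.015 0 -0.008 0 0 0;0.15 0.015 0 -0.008 0 0 0;0.15 0.015 0 -0.008 0 0 0;0.15 0.015 0 -0.008 0 0 0;0.15 0.015 0 -0.05 0 0 0;0.15 0.015 0 -0.15 0 0 0;0.15 0.015 0 -0.3 0 0 0;0.15 0.015 0 -0.45 0 0 0;0.15 0.05 0 -0.6 0 0 0;0.15 0.1 0 -0.7 0 0 0;0.15 0.2 0 -0.8 0 0 0'
python3 - <<'E'
from h import *
for n in ("top","scene"):
    f=grab(n,f"pics/m_{n}.png");P=pts(f)
    m=(f["range_z"]>0)&(P[...,2]>.08)&(P[...,2]<.11)&(P[...,0]>.4)&(P[...,0]<.66)&(P[...,1]>-.44)&(P[...,1]<-.25)
    for b,s,c in blobs(m,20):
        r=cv2.minAreaRect(P[b][:,:2].astype(np.float32)*1000);print(n,s,np.round(r[0]),np.round(r[1]),round(r[2],1),np.median(P[b][:,2]))
E
```

```text
t: 22.25
eef_pos: [0.5779, -0.2213, 0.2251]
ee_rot: [3.131, -1.05, -1.705]
force: [1.3, 0.8, 0.6]
width: 0.0748
top [378 171  22  21 381] [ 554. -387.] [69. 62.] 81.0 0.0967958747846154
scene [ 98 250  36  32 660] [ 553. -388.] [63. 69.] 81.8 0.09570702691352381
```

View pics/m_scene.png

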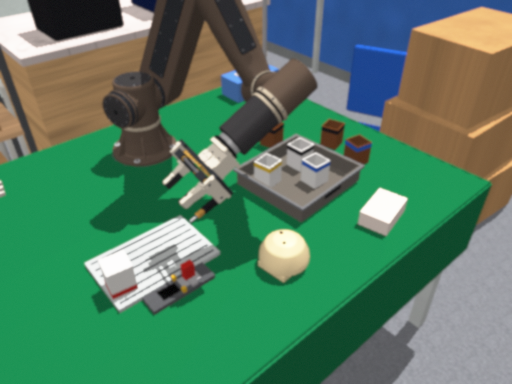

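View pics/m_top.png

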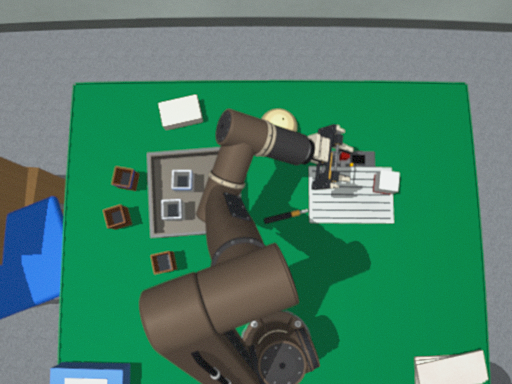

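```bash
cat > bk.py <<'E'
from h import *
for n in ("scene","top"):
    f=grab(n);P=pts(f)
    m=(f["range_z"]>0)&(P[...,2]>.08)&(P[...,2]<.1)&(P[...,0]>.37)&(P[...,0]<.69)&(P[...,1]>.09)&(P[...,1]<.45)
    for b,s,c in blobs(m,30):
        r=cv2.minAreaRect(P[b][:,:2].astype(np.float32)*1000);print(n,s,np.round(r[0]),np.round(r[1]),round(r[2],1),np.median(P[b][:,2]).round(4))
    m=(f["range_z"]>0)&(P[...,2]>.05)&(P[...,2]<.075)&(P[...,0]>.48)&(P[...,0]<.66)&(P[...,1]>-.135)&(P[...,1]<.05)
    for b,s,c in blobs(m,150):
        r=cv2.minAreaRect(P[b][:,:2].astype(np.float32)*1000);print("lying",n,s,np.round(r[0]),np.round(r[1]),round(r[2],1),np.median(P[b][:,2]).round(4))
E
python3 bk.py
python3 - <<'E'
from h import *
R=toolR(-np.pi/2+.16,-30)
plan(tool_at((.463,.2,.073),R)+[0,0,.1],R)
E
```

```text
scene [288 138  27  15 148] [463. 350.] [69. 71.] 2.8 0.0855
scene [254 153  28  17 158] [461. 193.] [68. 72.] 10.2 0.0862
scene [303 153  28  17 160] [564. 317.] [71. 72.] 86.0 0.0861
top [172 170  19  19 113] [564. 317.] [62. 64.] 89.9 0.0894
top [162 199  20  20 129] [464. 348.] [65. 63.] 0.9 0.0898
rows: [-0.884  0.593 -1.071] [ 0.085 -1.488 -0.312]  nrows 10.6
```

```bash
python3 -m inch '0.1 -0.45 0.2 -0.55 0.04 -0.744 -0.156;0.1 -0.45 0.2 -0.55 0.04 -0.744 -0.156;0.1 -0.45 0.2 -0.55 0.04 -0.744 -0.156;0.1 -0.45 0.2 -0.55 0.04 -0.744 -0.156;0.1 -0.45 0.2 -0.55 0.04 -0.744 -0.156;0.1 -0.45 0.2 -0.55 0.04 -0.744 -0.156;0.1 -0.45 0.2 -0.55 0.04 -0.744 -0.156'
python3 bk.py
python3 - <<'E'
from h import *
print(arm.get_state()['q'].round(3))
R=toolR(-np.pi/2+.16,-30)
plan(tool_at((.463,.197,.073),R)+[0,0,.1],R)
E
```

```text
t: 23.15
eef_pos: [0.5485, -0.0076, 0.1905]
ee_rot: [3.072, -0.261, -1.55]
force: [0.1, -0.3, -0.6]
width: 0.079
scene [288 138  27  16 149] [463. 349.] [67. 78.] 4.5 0.086
scene [302 153  29  17 163] [563. 317.] [69. 71.] 90.0 0.0861
scene [260 157  22  14  85] [476. 196.] [36. 69.] 8.6 0.0865
top [213 198  15  19  43] [474. 173.] [72. 33.] 39.0 0.0894
[ 0.486  0.242 -0.363  0.221 -1.161 -0.583]
rows: [-0.724  0.279 -0.062] [ 0.047 -0.746 -0.161]  nrows 5.3
```

```bash
python3 - <<'E'
from h import *;from ik import *
q0=arm.get_state()['q']
for nm,c,b in(("yel",(.463,.197),.16),("blk",(.463,.349),.01),("blu",(.564,.317),-.02)):
  for up in(.1,0):
    R=toolR(-np.pi/2+b,-30);q,e=ik(Tm(R,tool_at((*c,.073+up),R)),q0);print(nm,up,round(e,4),round(marg(q),3),q.round(2))
E
python3 -m inch '0.1 -0.4 0.15 -0.04 0.047 -0.746 -0.161;0.1 -0.4 0.15 -0.04 0.047 -0.746 -0.161;0.1 -0.6 0.22 -0.04 0.047 -0.746 -0.161;0.1 -0.724 0.279 -0.062 0.047 -0.746 -0.161;0.1 -0.724 0.279 -0.062 0.047 -0.746 -0.161;0.1 -0.724 0.279 -0.062 0.047 -0.746 -0.161;0.1 -0.724 0.279 -0.062 0.047 -0.746 -0.161;0.1 -0.724 0.279 -0.062 0.047 -0.746 -0.161'
python3 bk.py
```

```text
yel 0.1 0.0 0.716 [ 0.37  0.17 -0.3  -0.6  -1.06  0.08]
yel 0 0.0 0.649 [ 0.35  0.32 -0.37 -0.68 -0.9   0.25]
blk 0.1 0.0 0.71 [ 0.68  0.18 -0.31 -0.56 -0.82 -0.34]
blk 0 0.0 0.659 [ 0.65  0.32 -0.36 -0.69 -0.68 -0.14]
blu 0.1 0.0 0.882 [ 0.53  0.3  -0.14 -0.56 -0.93 -0.25]
blu 0 0.0 0.788 [ 0.51  0.42 -0.19 -0.66 -0.79 -0.09]
t: 24.05
eef_pos: [0.4615, 0.2064, 0.1565]
ee_rot: [3.14, 0.522, -1.412]
force: [-0.7, 0.2, -0.3]
width: 0.0792
scene [288 138  27  15 143] [463. 348.] [69. 70.] 4.9 0.0858
scene [254 153  28  18 157] [460. 195.] [71. 72.] 8.5 0.0866
scene [302 153  29  17 167] [562. 318.] [70. 73.] 1.5 0.086
top [162 199  19  20 130] [463. 349.] [65. 62.] 0.1 0.0893
```

Run:
```python
from h import *
R=toolR(-np.pi/2+.157,-30)
plan(tool_at((.462,.196,.073),R),R)
```

```text
rows: [0.172 0.004 0.288] [ 0.002 -0.     0.004]  nrows 2.0
```

```bash
python3 -m inch '0.1 0.08 0 0.14 0 0 0;0.1 0.12 0 0.22 0 0 0;0.1 0.165 0.004 0.28 0 0 0;0.1 0.172 0.004 0.288 0 0 0;1 0.172 0.004 0.288 0 0 0;1 0.172 0.004 0.288 0 0 0;1 0.172 0.004 0.288 0 0 0;1 0.172 0.004 0.288 0 0 0;1 0.172 0.004 0.288 0 0 0' 20
python3 - <<'E'
from h import *
setX(.462,.196,.157)
E
python3 -m inch '1 -0.08 0 -0.14 0 0 0;1 -0.17 0 -0.29 0 0 0;1 -0.25 0 -0.43 0 0 0;1 -0.25 0 -0.43 0 0 0;1 -0.25 0 -0.43 0 0 0'
python3 - <<'E'
from h import *;from ik import *
for dz in(.1,0):
    q,e=ik(toolfor(lay(.575,-.07,dz)),arm.get_state()['q']);print(q.round(2),marg(q))
goto(toolfor(lay(.575,-.07,.1)))
E
```

```text
t: 25.05
eef_pos: [0.4614, 0.2065, 0.0584]
ee_rot: [-3.137, 0.526, -1.407]
force: [-1.3, 0.3, 5.7]
width: 0.064
X t [0.0359 0.0013 0.0409] jaw off removed
t: 25.55
eef_pos: [0.4608, 0.2065, 0.2079]
ee_rot: [-3.136, 0.526, -1.406]
force: [-0.4, -0.7, -2.5]
width: 0.0637
[ 0.65  0.58 -0.64  0.81 -1.27 -1.28] 0.3809706738127384
[ 0.63  0.73 -0.68  0.87 -1.14 -1.42] 0.34372571247934314
rows: [ 0.952 -0.231 -0.219] [-0.053  1.497  0.159]  nrows 10.5
```

```bash
python3 -m inch '1 0.6 -0.15 -0.25 -0.026 0.75 0.08;1 0.6 -0.15 -0.25 -0.026 0.75 0.08;1 0.6 -0.15 -0.25 -0.026 0.75 0.08;1 0.6 -0.15 -0.25 -0.026 0.75 0.08;1 0.6 -0.15 -0.25 -0.026 0.75 0.08;1 0.6 -0.15 -0.25 -0.026 0.75 0.08;1 0.6 -0.15 -0.25 -0.026 0.75 0.08'
python3 - <<'E'
from h import *
goto(toolfor(lay(.575,-.07,.1)))
E
```

```text
t: 26.25
eef_pos: [0.5345, 0.023, 0.178]
ee_rot: [3.099, -0.265, -1.473]
force: [-0.3, -0.4, -2.5]
width: 0.0639
rows: [ 0.225 -0.118  0.251] [-0.021  0.742  0.086]  nrows 5.2
```

```bash
python3 -m inch '1 0.225 -0.118 0.251 -0.021 0.742 0.086;1 0.225 -0.118 0.251 -0.021 0.742 0.086;1 0.225 -0.118 0.251 -0.021 0.742 0.086;1 0.225 -0.118 0.251 -0.021 0.742 0.086;1 0.225 -0.118 0.251 -0.021 0.742 0.086;1 0.225 -0.118 0.251 -0.021 0.742 0.086;1 0.225 -0.118 0.251 -0.021 0.742 0.086'
python3 - <<'E'
from h import *
goto(toolfor(lay(.575,-.07,.002)))
E
```

```text
t: 26.95
eef_pos: [0.5758, -0.0591, 0.1221]
ee_rot: [3.132, -1.041, -1.562]
force: [0.5, -0.2, -1.2]
width: 0.064
rows: [-0.284  0.002  0.164] [ 0.002  0.003 -0.002]  nrows 2.0
```

```bash
python3 -m inch '1 -0.13 0 0.075 0 0 0;1 -0.22 0 0.127 0 0 0;1 -0.26 0 0.15 0 0 0;1 -0.275 0 0.158 0 0 0;1 -0.282 0.002 0.163 0 0 0;1 -0.282 0.002 0.163 0 0 0'
python3 -m inch '0.15 0 0 0 0 0 0;0.15 0 0 0 0 0 0;0.15 0 0 0 0 0 0;0.15 0 0 -0.1 0 0 0;0.15 0 0 -0.25 0 0 0;0.15 0 0 -0.4 0 0 0;0.15 0 0 -0.5 0 0 0;0.15 0.1 0 -0.5 0 0 0;0.15 0.2 0 -0.5 0 0 0;0.15 0.25 0 -0.5 0 0 0'
python3 bk.py
```

```text
t: 27.55
eef_pos: [0.5764, -0.0583, 0.0278]
ee_rot: [-3.138, -1.04, -1.573]
force: [-0.7, 0.3, -1.1]
width: 0.0641
t: 28.55
eef_pos: [0.5758, 0.0329, 0.1693]
ee_rot: [-3.138, -1.04, -1.573]
force: [0.1, 0.0, -0.2]
width: 0.0744
scene [299 139  16  15  74] [484. 358.] [43. 83.] 33.6 0.0864
scene [302 153  29  17 159] [563. 316.] [69. 68.] 0.4 0.0862
lying scene [206 208  38  28 578] [575. -70.] [88. 70.] 88.8 0.0631
top [172 176  19  13  75] [552. 317.] [62. 41.] 88.0 0.0897
top [162 199  19  20 118] [463. 349.] [65. 62.] 0.6 0.0899
lying top [282 167  25  19 462] [578. -68.] [64. 84.] 0.9 0.0651
```

```bash
python3 -m inch '0.15 0.06 0 0.17 0 -0.746 0;0.15 0.06 0 0.17 0 -0.746 0;0.15 0.06 0 0.17 0 -0.746 0;0.15 0.06 0 0.17 0 -0.746 0;0.15 0.06 0 0.17 0 -0.746 0;0.15 0.06 0 0.17 0 -0.746 0;0.15 0.06 0 0.17 0 -0.746 0'
python3 -m inch '0.15 0.165 -0.006 0.074 0 -0.746 0;0.15 0.165 -0.006 0.074 0 -0.746 0;0.15 0.165 -0.006 0.074 0 -0.746 0;0.15 0.165 -0.006 0.074 0 -0.746 0;0.15 0.165 -0.006 0.074 0 -0.746 0;0.15 0.165 -0.006 0.074 0 -0.746 0;0.15 0.165 -0.006 0.074 0 -0.746 0'
python3 - <<'E'
from h import *
goto(regrasp(.577,-.069,.01,.003,.024))
E
```

```text
t: 29.35
eef_pos: [0.5761, -0.0208, 0.1576]
ee_rot: [-3.139, -0.258, -1.573]
force: [0.7, -0.4, 0.2]
width: 0.0747
t: 30.05
eef_pos: [0.5767, -0.0753, 0.1451]
ee_rot: [3.134, 0.523, -1.577]
force: [-0.7, -0.1, 0.1]
width: 0.0747
rows: [ 0.217 -0.004  0.362] [-0.001 -0.001 -0.013]  nrows 2.5
```

```bash
python3 -m inch '0.15 0.08 0 0.14 0 0 0;0.15 0.15 0 0.26 0 0 0;0.15 0.2 0 0.33 0 0 -0.013;0.15 0.217 -0.004 0.362 0 0 -0.013;0.15 0.217 -0.004 0.362 0 0 -0.013;1 0.217 -0.004 0.362 0 0 -0.013;1 0.217 -0.004 0.362 0 0 -0.013;1 0.217 -0.004 0.362 0 0 -0.013;1 0.217 -0.004 0.362 0 0 -0.013;1 0.217 -0.004 0.362 0 0 -0.013' 20
python3 - <<'E'
from h import *
setX(0,0,0,T=Tm(Rn.from_euler("z",.01)*Rn.from_euler("x",-90,degrees=True),(.577,-.069-.042,.032)))
E
python3 -m inch '1 -0.08 0 -0.14 0 0 0;1 -0.17 0 -0.29 0 0 0;1 -0.25 0 -0.43 0 0 0;1 -0.25 0 -0.43 0 0 0;1 -0.25 0 -0.43 0 0 0'
python3 - <<'E'
from h import *
goto(toolfor(place(-.03,-.036,.1,-.12)))
E
```

```text
t: 31.05
eef_pos: [0.5799, -0.0757, 0.0234]
ee_rot: [-3.13, 0.521, -1.552]
force: [-0.2, 1.1, 7.2]
width: 0.0643
X t [ 0.0262  0.0033 -0.0251] jaw off removed
t: 31.55
eef_pos: [0.5786, -0.0752, 0.173]
ee_rot: [-3.128, 0.521, -1.551]
force: [-0.6, 0.8, -2.7]
width: 0.064
rows: [ 0.723  0.226 -0.371] [-0.054  1.497  0.14 ]  nrows 10.5
```

```bash
python3 - <<'E'
from h import *
goto(toolfor(place(-.03,-.033,.1,-.1)))
E
python3 -m inch '1 0.36 0.11 -0.28 -0.027 0.75 0.06;1 0.36 0.11 -0.28 -0.027 0.75 0.06;1 0.36 0.11 -0.28 -0.027 0.75 0.06;1 0.36 0.11 -0.28 -0.027 0.75 0.06;1 0.36 0.11 -0.28 -0.027 0.75 0.06;1 0.36 0.11 -0.28 -0.027 0.75 0.06;1 0.36 0.11 -0.28 -0.027 0.75 0.06'
python3 - <<'E'
from h import *
goto(toolfor(place(-.03,-.033,.1,-.1)))
E
```

```text
rows: [ 0.714  0.225 -0.366] [-0.049  1.498  0.12 ]  nrows 10.5
t: 32.25
eef_pos: [0.5449, -0.2095, 0.1873]
ee_rot: [3.107, -0.266, -1.603]
force: [-0.1, -0.0, -1.8]
width: 0.0638
rows: [0.324 0.084 0.183] [-0.017  0.746  0.07 ]  nrows 5.2
```

```bash
python3 -m inch '1 0.324 0.084 0.183 -0.017 0.746 0.07;1 0.324 0.084 0.183 -0.017 0.746 0.07;1 0.324 0.084 0.183 -0.017 0.746 0.07;1 0.324 0.084 0.183 -0.017 0.746 0.07;1 0.324 0.084 0.183 -0.017 0.746 0.07;1 0.324 0.084 0.183 -0.017 0.746 0.07;1 0.324 0.084 0.183 -0.017 0.746 0.07'
python3 - <<'E'
from h import *
print(arm.get_state()['q'].round(3))
goto(toolfor(place(-.03,-.033,.006,-.1)))
f=grab("scene");cv2.imwrite("pics/q1.png",cv2.resize(f["img"][160:320,60:280,::-1],None,fx=3.5,fy=3.5))
E
```

```text
t: 32.95
eef_pos: [0.5149, -0.3183, 0.1603]
ee_rot: [3.133, -1.048, -1.675]
force: [0.0, -0.5, -2.7]
width: 0.0638
[ 0.149  0.428 -0.863  1.17  -1.14  -1.269]
rows: [-0.273  0.001  0.151] [ 0.004  0.001 -0.001]  nrows 1.9
```

View pics/q1.png

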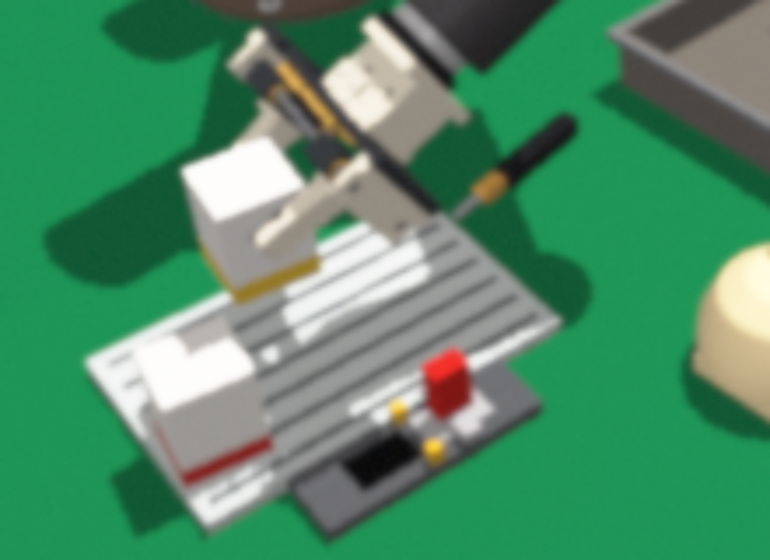

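```bash
python3 -m inch '1 -0.13 0 0.072 0 0 0;1 -0.22 0 0.122 0 0 0;1 -0.273 0 0.151 0 0 0;1 -0.283 0 0.157 0 0 0;1 -0.292 0 0.162 0 0 0;1 -0.292 0 0.162 0 0 0'
```

```text
t: 33.6
eef_pos: [0.5167, -0.3165, 0.0637]
ee_rot: [-3.135, -1.047, -1.689]
force: [-0.4, -0.1, -1.9]
width: 0.0635
```

Run:
```python
from h import *
goto(toolfor(place(-.03,-.033,0,-.1)));print(arm.get_state()['q'].round(3))
f=grab("scene");cv2.imwrite("pics/q2.png",cv2.resize(f["img"][180:320,60:240,::-1],None,fx=4,fy=4))
```

```text
rows: [-0.008  0.008  0.006] [-0.     0.003 -0.007]  nrows 0.1
[ 0.103  0.582 -0.914  1.316 -1.064 -1.491]
```

View pics/q2.png

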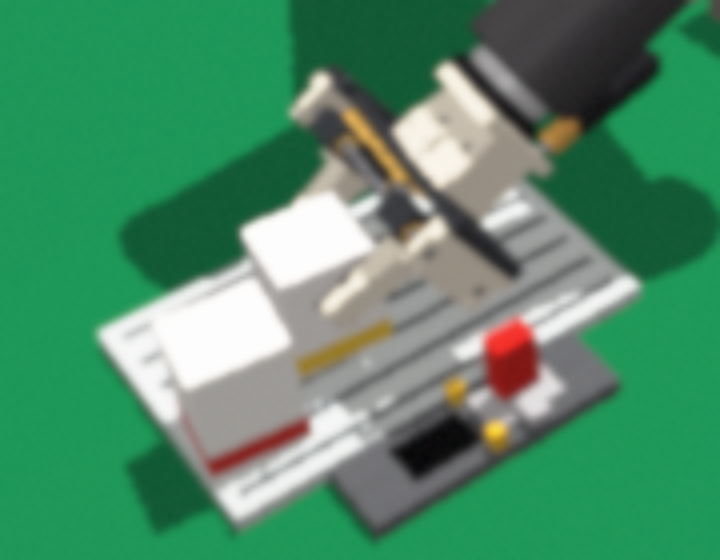

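```bash
python3 -m inch '1 -0.009 0 0.005 0 0 0;1 -0.012 0 0.007 0 0 0;1 -0.012 0 0.007 0 0 0'
python3 -m inch '0.15 0 0 0 0 0 0;0.15 0 0 0 0 0 0;0.15 0 0 0 0 0 0;0.15 0 0 -0.05 0 0 0;0.15 0 0 -0.15 0 0 0;0.15 0 0 -0.3 0 0 0;0.15 0 0 -0.45 0 0 0;0.15 0.05 0 -0.6 0 0 0;0.15 0.15 0 -0.7 0 0 0;0.15 0.25 0 -0.8 0 0 0;0.15 0.3 0 -0.9 0 0 0;0.15 0.3 0 -0.9 0 0 0'
cat > bd.py <<'E'
from h import *
for n in ("top","scene"):
    f=grab(n);P=pts(f)
    if n=="scene": cv2.imwrite("pics/bd.png",cv2.resize(f["img"][120:320,60:400,::-1],None,fx=2.3,fy=2.3))
    m=(f["range_z"]>0)&(P[...,2]>.088)&(P[...,2]<.105)&(P[...,0]>.4)&(P[...,0]<.66)&(P[...,1]>-.44)&(P[...,1]<-.11)
    for b,s,c in blobs(m,20):
        r=cv2.minAreaRect(P[b][:,:2].astype(np.float32)*1000);bc=Rn.from_euler("z",-BY).apply([*(np.array(r[0])/1000-BO),0])
        print(n,s,np.round(r[0]),np.round(r[1]),round(r[2],1),np.median(P[b][:,2]).round(4),"board",bc[:2].round(3))
E
python3 bd.py; python3 bk.py
```

```text
t: 33.95
eef_pos: [0.5172, -0.3164, 0.0611]
ee_rot: [-3.132, -1.05, -1.689]
force: [-0.6, 1.6, 8.8]
width: 0.0638
t: 35.15
eef_pos: [0.5388, -0.1261, 0.2748]
ee_rot: [-3.126, -1.044, -1.693]
force: [-0.4, 0.0, -1.1]
width: 0.0746
top [378 171  22  20 353] [ 554. -387.] [68. 63.] 80.9 0.0971 board [ 0.01  -0.112]
top [357 180  20  21 359] [ 520. -308.] [63. 67.] 84.8 0.0972 board [-0.025 -0.033]
scene [121 229  33  26 497] [ 519. -309.] [64. 70.] 84.2 0.0956 board [-0.027 -0.034]
scene [ 98 250  35  29 579] [ 553. -388.] [64. 72.] 81.2 0.0961 board [ 0.009 -0.112]
scene [288 138  27  15 149] [463. 350.] [70. 71.] 0.5 0.0862
scene [303 153  28  17 154] [563. 317.] [68. 71.] 1.3 0.0868
top [172 170   7  19  36] [563. 341.] [19. 64.] 84.0 0.0893
top [162 199   9  20  49] [466. 374.] [24. 69.] 75.3 0.0887
```

View pics/bd.png

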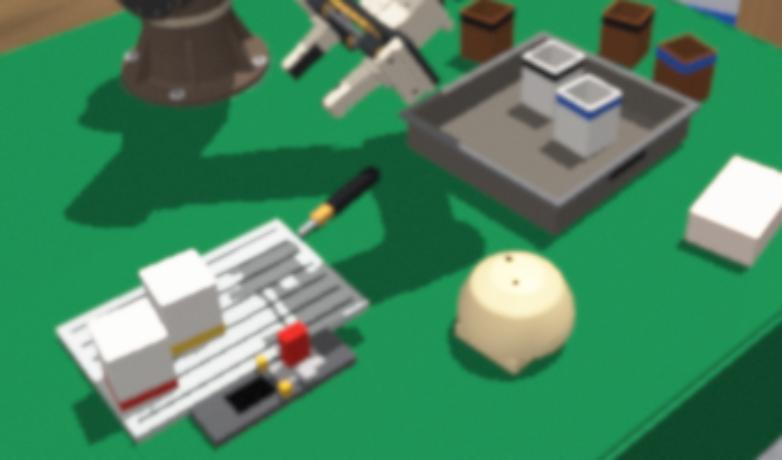

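Run:
```python
from h import *
R=toolR(-np.pi/2,-30)
plan(tool_at((.564,.317,.073),R)+[0,0,.11],R)
```

```text
rows: [-1.059  0.077 -1.143] [ 0.03  -1.499 -0.115]  nrows 10.5
```

```bash
python3 -m inch '0.1 -0.5 0.04 -0.7 0.015 -0.75 -0.06;0.1 -0.5 0.04 -0.7 0.015 -0.75 -0.06;0.1 -0.5 0.04 -0.7 0.015 -0.75 -0.06;0.1 -0.5 0.04 -0.7 0.015 -0.75 -0.06;0.1 -0.5 0.04 -0.7 0.015 -0.75 -0.06;0.1 -0.5 0.04 -0.7 0.015 -0.75 -0.06;0.1 -0.5 0.04 -0.7 0.015 -0.75 -0.06;0.1 -0.5 0.04 -0.7 0.015 -0.75 -0.06'
python3 - <<'E'
from h import *
R=toolR(-np.pi/2,-30)
plan(tool_at((.564,.317,.073),R)+[0,0,.1],R)
E
```

```text
t: 36.15
eef_pos: [0.5527, 0.1261, 0.2454]
ee_rot: [3.115, -0.265, -1.619]
force: [0.1, -0.3, -0.4]
width: 0.0788
rows: [-0.723 -0.008  0.11 ] [ 0.018 -0.753 -0.056]  nrows 5.3
```

```bash
python3 -m inch '0.1 -0.723 -0.008 0.05 0.018 -0.753 -0.056;0.1 -0.723 -0.008 0.05 0.018 -0.753 -0.056;0.1 -0.723 -0.008 0.05 0.018 -0.753 -0.056;0.1 -0.723 -0.008 0.05 0.018 -0.753 -0.056;0.1 -0.723 -0.008 0.11 0.018 -0.753 -0.056;0.1 -0.723 -0.008 0.11 0.018 -0.753 -0.056;0.1 -0.723 -0.008 0.11 0.018 -0.753 -0.056;0.1 -0.723 -0.008 0.11 0.018 -0.753 -0.056'
python3 bk.py
python3 - <<'E'
from h import *
R=toolR(-np.pi/2,-30)
plan(tool_at((.564,.317,.073),R),R)
E
```

```text
t: 36.95
eef_pos: [0.5646, 0.3271, 0.1575]
ee_rot: [-3.141, 0.525, -1.571]
force: [-0.4, 0.9, 0.8]
width: 0.0788
scene [288 138  27  16 151] [463. 348.] [68. 73.] 1.9 0.0861
scene [302 153  29  17 161] [562. 316.] [69. 69.] 89.0 0.086
rows: [0.177 0.003 0.291] [-0.002  0.003  0.002]  nrows 2.0
```

```bash
python3 -m inch '0.13 0.08 0 0.14 0 0 0;0.13 0.12 0 0.22 0 0 0;0.13 0.165 0.001 0.28 0 0 0;0.13 0.177 0.001 0.291 0 0 0;1 0.177 0.001 0.291 0 0 0;1 0.177 0.001 0.291 0 0 0;1 0.177 0.001 0.291 0 0 0;1 0.177 0.001 0.291 0 0 0;1 0.177 0.001 0.291 0 0 0' 20
python3 - <<'E'
from h import *
setX(.563,.317,0)
E
python3 -m inch '1 -0.08 0 -0.14 0 0 0;1 -0.17 0 -0.29 0 0 0;1 -0.25 0 -0.43 0 0 0;1 -0.25 0 -0.43 0 0 0;1 -0.25 0 -0.43 0 0 0'
python3 - <<'E'
from h import *
goto(toolfor(lay(.575,-.07,.1)))
E
python3 bk.py
```

```text
t: 37.95
eef_pos: [0.5651, 0.3275, 0.058]
ee_rot: [-3.136, 0.529, -1.567]
force: [-1.1, 0.7, 5.6]
width: 0.0638
X t [0.0358 0.0023 0.0405] jaw off removed
t: 38.45
eef_pos: [0.5644, 0.327, 0.2079]
ee_rot: [-3.135, 0.53, -1.566]
force: [-0.9, 0.5, -2.4]
width: 0.0638
rows: [ 1.256 -0.031 -0.402] [-0.006  1.501 -0.006]  nrows 10.5
scene [288 138  25  16 114] [462. 345.] [66. 68.] 89.7 0.0856
```

```bash
python3 -m inch '1 0.85 -0.015 -0.4 0 0.75 0;1 0.85 -0.015 -0.4 0 0.75 0;1 0.85 -0.015 -0.4 0 0.75 0;1 0.85 -0.015 -0.4 0 0.75 0;1 0.85 -0.015 -0.4 0 0.75 0;1 0.85 -0.015 -0.4 0 0.75 0;1 0.85 -0.015 -0.4 0 0.75 0;1 0.85 -0.015 -0.4 0 0.75 0'
python3 - <<'E'
from h import *
goto(toolfor(lay(.575,-.07,.1)))
E
```

```text
t: 39.35
eef_pos: [0.5682, 0.0456, 0.1791]
ee_rot: [3.141, -0.258, -1.571]
force: [-0.7, 0.5, -1.0]
width: 0.064
rows: [ 0.288 -0.022  0.274] [ 0.002  0.748 -0.004]  nrows 5.2
```

```bash
python3 -m inch '1 0.288 -0.022 0.274 0 0.748 0;1 0.288 -0.022 0.274 0 0.748 0;1 0.288 -0.022 0.274 0 0.748 0;1 0.288 -0.022 0.274 0 0.748 0;1 0.288 -0.022 0.274 0 0.748 0;1 0.288 -0.022 0.274 0 0.748 0;1 0.288 -0.022 0.274 0 0.748 0'
python3 - <<'E'
from h import *
goto(toolfor(lay(.575,-.07,.002)))
E
```

```text
t: 40.05
eef_pos: [0.5758, -0.0574, 0.1212]
ee_rot: [3.14, -1.041, -1.568]
force: [0.0, 0.5, -2.0]
width: 0.0639
rows: [-0.278  0.003  0.169] [ 0.002  0.001 -0.002]  nrows 2.0
```

```bash
python3 -m inch '1 -0.13 0 0.078 0 0 0;1 -0.22 0 0.133 0 0 0;1 -0.255 0 0.155 0 0 0;1 -0.27 0 0.164 0 0 0;1 -0.28 0.002 0.17 0 0 0;1 -0.28 0.002 0.17 0 0 0'
python3 -m inch '0.15 0 0 0 0 0 0;0.15 0 0 0 0 0 0;0.15 0 0 0 0 0 0;0.15 0 0 -0.1 0 0 0;0.15 0 0 -0.25 0 0 0;0.15 0 0 -0.4 0 0 0;0.15 0 0 -0.5 0 0 0;0.15 0.1 0 -0.5 0 0 0;0.15 0.2 0 -0.5 0 0 0;0.15 0.25 0 -0.5 0 0 0'
python3 bk.py
```

```text
t: 40.65
eef_pos: [0.5759, -0.0597, 0.026]
ee_rot: [-3.133, -1.039, -1.578]
force: [-0.4, 0.2, -1.7]
width: 0.0642
t: 41.65
eef_pos: [0.575, 0.0312, 0.1676]
ee_rot: [-3.133, -1.039, -1.577]
force: [0.4, 0.4, -0.1]
width: 0.0744
scene [298 139  17  15  79] [481. 358.] [46. 83.] 33.8 0.0863
lying scene [206 208  38  28 582] [575. -71.] [88. 69.] 89.0 0.0631
top [162 199  19  20 112] [463. 349.] [62. 65.] 89.6 0.0895
lying top [282 167  25  19 458] [577. -68.] [82. 64.] 89.6 0.065
```

```bash
python3 -m inch '0.15 0.06 0 0.17 0 -0.746 0;0.15 0.06 0 0.17 0 -0.746 0;0.15 0.06 0 0.17 0 -0.746 0;0.15 0.06 0 0.17 0 -0.746 0;0.15 0.06 0 0.17 0 -0.746 0;0.15 0.06 0 0.17 0 -0.746 0;0.15 0.06 0 0.17 0 -0.746 0'
python3 -m inch '0.15 0.165 -0.006 0.074 0 -0.746 0;0.15 0.165 -0.006 0.074 0 -0.746 0;0.15 0.165 -0.006 0.074 0 -0.746 0;0.15 0.165 -0.006 0.074 0 -0.746 0;0.15 0.165 -0.006 0.074 0 -0.746 0;0.15 0.165 -0.006 0.074 0 -0.746 0;0.15 0.165 -0.006 0.074 0 -0.746 0'
python3 - <<'E'
from h import *
goto(regrasp(.5765,-.069,.005,.004,.024))
E
```

```text
t: 42.45
eef_pos: [0.5753, -0.0225, 0.1559]
ee_rot: [-3.137, -0.258, -1.574]
force: [0.6, -0.2, -0.3]
width: 0.0743
t: 43.15
eef_pos: [0.5759, -0.077, 0.1434]
ee_rot: [3.137, 0.523, -1.576]
force: [-0.4, -1.1, -0.1]
width: 0.0746
rows: [ 0.208 -0.004  0.357] [-0.    -0.    -0.009]  nrows 2.5
```

```bash
python3 -m inch '0.15 0.08 0 0.14 0 0 0;0.15 0.15 0 0.26 0 0 0;0.15 0.19 0 0.33 0 0 -0.009;0.15 0.208 -0.004 0.357 0 0 -0.009;0.15 0.208 -0.004 0.357 0 0 -0.009;1 0.208 -0.004 0.357 0 0 -0.009;1 0.208 -0.004 0.357 0 0 -0.009;1 0.208 -0.004 0.357 0 0 -0.009;1 0.208 -0.004 0.357 0 0 -0.009;1 0.208 -0.004 0.357 0 0 -0.009' 20
python3 - <<'E'
from h import *
setX(0,0,0,T=Tm(Rn.from_euler("z",.005)*Rn.from_euler("x",-90,degrees=True),(.577,-.069-.042,.032)))
E
python3 -m inch '1 -0.08 0 -0.14 0 0 0;1 -0.17 0 -0.29 0 0 0;1 -0.25 0 -0.43 0 0 0;1 -0.25 0 -0.43 0 0 0;1 -0.25 0 -0.43 0 0 0'
python3 - <<'E'
from h import *
goto(toolfor(place(-.027,.041,.1,-.1)))
E
```

```text
t: 44.15
eef_pos: [0.5793, -0.0758, 0.0243]
ee_rot: [-3.13, 0.522, -1.556]
force: [-0.8, 0.8, 6.6]
width: 0.0643
X t [ 0.0266  0.0025 -0.0243] jaw off removed
t: 44.65
eef_pos: [0.578, -0.0753, 0.1739]
ee_rot: [-3.128, 0.521, -1.555]
force: [-0.3, -0.6, -2.3]
width: 0.0638
rows: [ 0.5    0.203 -0.239] [-0.048  1.498  0.115]  nrows 10.5
```

```bash
python3 -m inch '1 0.25 0.1 -0.22 -0.024 0.75 0.057;1 0.25 0.1 -0.22 -0.024 0.75 0.057;1 0.25 0.1 -0.22 -0.024 0.75 0.057;1 0.25 0.1 -0.22 -0.024 0.75 0.057;1 0.25 0.1 -0.22 -0.024 0.75 0.057;1 0.25 0.1 -0.22 -0.024 0.75 0.057;1 0.25 0.1 -0.22 -0.024 0.75 0.057'
python3 - <<'E'
from h import *
goto(toolfor(place(-.027,.041,.1,-.1)))
E
```

```text
t: 45.35
eef_pos: [0.5466, -0.1719, 0.1891]
ee_rot: [3.111, -0.266, -1.605]
force: [0.3, 0.2, -1.8]
width: 0.0636
rows: [0.203 0.08  0.155] [-0.02   0.746  0.066]  nrows 5.2
```

```bash
python3 -m inch '1 0.203 0.08 0.155 -0.02 0.746 0.066;1 0.203 0.08 0.155 -0.02 0.746 0.066;1 0.203 0.08 0.155 -0.02 0.746 0.066;1 0.203 0.08 0.155 -0.02 0.746 0.066;1 0.203 0.08 0.155 -0.02 0.746 0.066;1 0.203 0.08 0.155 -0.02 0.746 0.066;1 0.203 0.08 0.155 -0.02 0.746 0.066'
python3 - <<'E'
from h import *
print(arm.get_state()['q'].round(3))
goto(toolfor(place(-.027,.041,.006,-.1)))
f=grab("scene");cv2.imwrite("pics/q3.png",cv2.resize(f["img"][160:320,60:280,::-1],None,fx=3.5,fy=3.5))
E
```

```text
t: 46.05
eef_pos: [0.5195, -0.2433, 0.1609]
ee_rot: [3.132, -1.046, -1.674]
force: [-0.7, -0.2, -2.1]
width: 0.064
[ 0.333  0.443 -0.815  0.991 -1.201 -1.264]
rows: [-0.274  0.001  0.153] [ 0.004  0.002 -0.001]  nrows 1.9
```

View pics/q3.png

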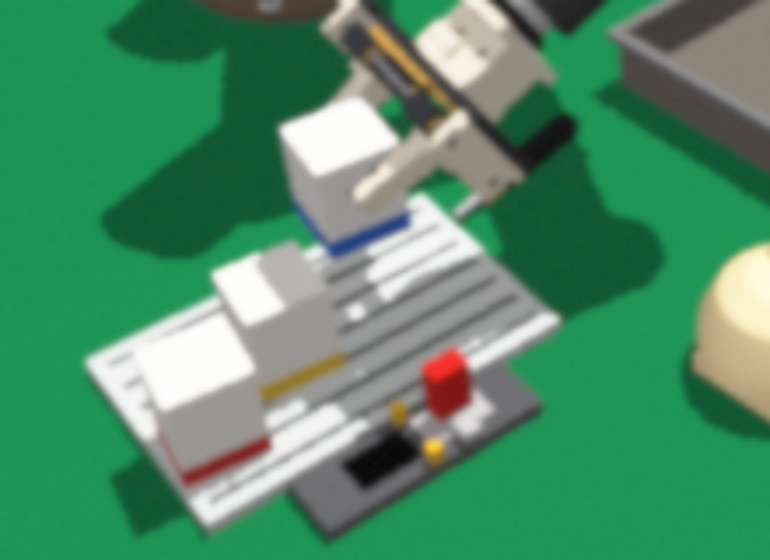

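```bash
python3 -m inch '1 -0.13 0 0.072 0 0 0;1 -0.22 0 0.122 0 0 0;1 -0.274 0 0.153 0 0 0;1 -0.284 0 0.159 0 0 0;1 -0.293 0 0.164 0 0 0;1 -0.293 0 0.164 0 0 0'; python3 -m inch '1 -0.009 0 0.005 0 0 0;1 -0.012 0 0.007 0 0 0;1 -0.012 0 0.007 0 0 0'
```

```text
t: 46.7
eef_pos: [0.5208, -0.2419, 0.0634]
ee_rot: [-3.137, -1.045, -1.687]
force: [-0.4, -0.9, -1.2]
width: 0.0642
t: 47.0
eef_pos: [0.5212, -0.2418, 0.0607]
ee_rot: [-3.136, -1.049, -1.686]
force: [-0.1, 2.4, 8.1]
width: 0.0641
```

```bash
python3 -m inch '0.15 0 0 0 0 0 0;0.15 0 0 0 0 0 0;0.15 0 0 0 0 0 0;0.15 0 0 -0.05 0 0 0;0.15 0 0 -0.15 0 0 0;0.15 0 0 -0.3 0 0 0;0.15 0 0 -0.45 0 0 0;0.15 0.05 0 -0.55 0 0 0;0.15 0.15 0 -0.6 0 0 0;0.15 0.25 0 -0.65 0 0 0;0.15 0.3 0 -0.7 0 0 0;0.15 0.3 0 -0.7 0 0 0'
python3 bd.py; python3 bk.py
python3 - <<'E'
from h import *
R=toolR(-np.pi/2,-30)
plan(tool_at((.463,.349,.073),R)+[0,0,.11],R)
E
```

```text
t: 48.2
eef_pos: [0.5364, -0.1048, 0.2436]
ee_rot: [-3.132, -1.044, -1.689]
force: [-0.3, -0.6, 0.1]
width: 0.0745
top [378 171  22  20 358] [ 554. -387.] [68. 64.] 80.6 0.097 board [ 0.01  -0.111]
top [335 179  21  21 378] [ 524. -235.] [66. 65.] 84.1 0.0971 board [-0.022  0.04 ]
top [356 180  21  21 360] [ 520. -308.] [64. 64.] 83.7 0.0967 board [-0.025 -0.033]
scene [147 217  32  25 459] [ 521. -236.] [66. 69.] 82.8 0.0956 board [-0.025  0.039]
scene [121 229  33  26 497] [ 518. -309.] [65. 70.] 83.1 0.0956 board [-0.028 -0.034]
scene [ 98 250  35  29 581] [ 553. -388.] [64. 68.] 82.3 0.096 board [ 0.009 -0.112]
scene [288 138  27  16 149] [464. 347.] [69. 71.] 3.6 0.086
rows: [-0.97   0.411 -1.186] [ 0.031 -1.498 -0.114]  nrows 10.5
```

View pics/bd.png

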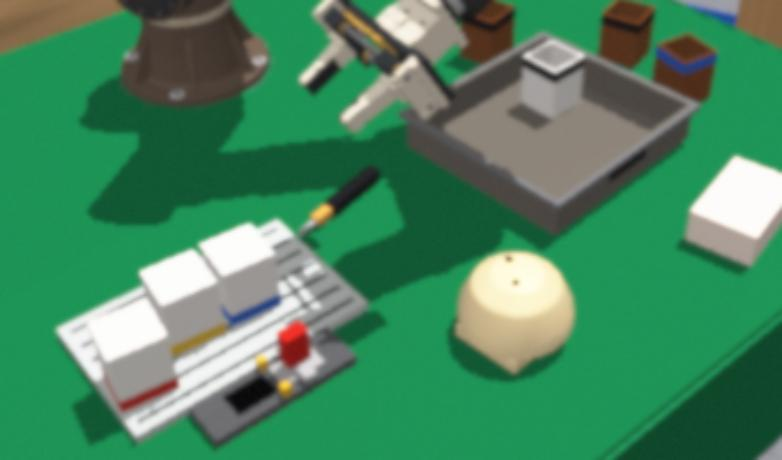

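Three are standing. The last is the grey black-banded beaker, in the tote at crop pixel (552,78). The brown black-banded one at (628,40) stands outside the tote.

```bash
python3 -m inch '0.1 -0.5 0.2 -0.7 0.015 -0.75 -0.06;0.1 -0.5 0.2 -0.7 0.015 -0.75 -0.06;0.1 -0.5 0.2 -0.7 0.015 -0.75 -0.06;0.1 -0.5 0.2 -0.7 0.015 -0.75 -0.06;0.1 -0.5 0.2 -0.7 0.015 -0.75 -0.06;0.1 -0.5 0.2 -0.7 0.015 -0.75 -0.06;0.1 -0.5 0.2 -0.7 0.015 -0.75 -0.06;0.1 -0.5 0.2 -0.7 0.015 -0.75 -0.06'
python3 - <<'E'
from h import *
R=toolR(-np.pi/2,-30)
plan(tool_at((.463,.349,.073),R)+[0,0,.1],R)
E
```

```text
t: 49.2
eef_pos: [0.504, 0.1545, 0.2154]
ee_rot: [3.114, -0.265, -1.618]
force: [0.7, -0.8, -0.2]
width: 0.0788
rows: [-0.701  0.168  0.018] [ 0.019 -0.752 -0.056]  nrows 5.3
```

```bash
python3 -m inch '0.1 -0.701 0.168 -0.05 0.019 -0.752 -0.056;0.1 -0.701 0.168 -0.05 0.019 -0.752 -0.056;0.1 -0.701 0.168 -0.05 0.019 -0.752 -0.056;0.1 -0.701 0.168 -0.05 0.019 -0.752 -0.056;0.1 -0.701 0.168 0.018 0.019 -0.752 -0.056;0.1 -0.701 0.168 0.018 0.019 -0.752 -0.056;0.1 -0.701 0.168 0.018 0.019 -0.752 -0.056;0.1 -0.701 0.168 0.018 0.019 -0.752 -0.056'
python3 bk.py
python3 - <<'E'
from h import *
R=toolR(-np.pi/2+.005,-30)
plan(tool_at((.463,.3485,.073),R),R)
E
```

```text
t: 50.0
eef_pos: [0.4638, 0.3588, 0.1571]
ee_rot: [-3.141, 0.524, -1.572]
force: [-0.3, -0.3, 1.2]
width: 0.0787
scene [288 138  27  15 146] [463. 349.] [68. 69.] 4.6 0.0863
rows: [0.176 0.003 0.289] [-0.004  0.002 -0.003]  nrows 2.0
```

```bash
python3 -m inch '0.13 0.08 0 0.14 0 0 0;0.13 0.12 0 0.22 0 0 0;0.13 0.165 0.001 0.28 0 0 0;0.13 0.176 0.002 0.289 0 0 0;1 0.176 0.002 0.289 0 0 0;1 0.176 0.002 0.289 0 0 0;1 0.176 0.002 0.289 0 0 0;1 0.176 0.002 0.289 0 0 0;1 0.176 0.002 0.289 0 0 0' 20
python3 - <<'E'
from h import *
setX(.463,.3485,0.005)
E
python3 -m inch '1 -0.08 0 -0.14 0 0 0;1 -0.17 0 -0.29 0 0 0;1 -0.25 0 -0.43 0 0 0;1 -0.25 0 -0.43 0 0 0;1 -0.25 0 -0.43 0 0 0'
python3 - <<'E'
from h import *
goto(toolfor(lay(.575,-.07,.1)))
E
```

```text
t: 51.0
eef_pos: [0.4634, 0.359, 0.0581]
ee_rot: [-3.137, 0.529, -1.568]
force: [-1.9, -0.6, 5.0]
width: 0.0646
X t [0.0359 0.0006 0.0406] jaw off removed
t: 51.5
eef_pos: [0.4629, 0.3588, 0.2082]
ee_rot: [-3.136, 0.531, -1.567]
force: [0.5, -0.6, -2.4]
width: 0.0643
rows: [ 1.348 -0.37  -0.454] [-1.000e-03  1.501e+00 -3.000e-03]  nrows 10.5
```

```bash
python3 -m inch '1 0.95 -0.25 -0.45 0 0.75 0;1 0.95 -0.25 -0.45 0 0.75 0;1 0.95 -0.25 -0.45 0 0.75 0;1 0.95 -0.25 -0.45 0 0.75 0;1 0.95 -0.25 -0.45 0 0.75 0;1 0.95 -0.25 -0.45 0 0.75 0;1 0.95 -0.25 -0.45 0 0.75 0;1 0.95 -0.25 -0.45 0 0.75 0'
python3 - <<'E'
from h import *
goto(toolfor(lay(.575,-.07,.1)))
E
```

```text
t: 52.3
eef_pos: [0.5364, 0.0413, 0.1765]
ee_rot: [3.139, -0.259, -1.572]
force: [-1.0, 0.3, -1.6]
width: 0.0639
rows: [ 0.276 -0.129  0.262] [ 0.009  0.747 -0.   ]  nrows 5.2
```

```bash
python3 -m inch '1 0.276 -0.129 0.262 0.005 0.747 0;1 0.276 -0.129 0.262 0.005 0.747 0;1 0.276 -0.129 0.262 0.005 0.747 0;1 0.276 -0.129 0.262 0.005 0.747 0;1 0.276 -0.129 0.262 0.005 0.747 0;1 0.276 -0.129 0.262 0.005 0.747 0;1 0.276 -0.129 0.262 0.005 0.747 0'
python3 - <<'E'
from h import *
goto(toolfor(lay(.575,-.07,.002)))
f=grab("scene");cv2.imwrite("pics/q5.png",cv2.resize(f["img"][130:300,120:340,::-1],None,fx=3,fy=3))
E
```

```text
t: 53.0
eef_pos: [0.5762, -0.0553, 0.1219]
ee_rot: [-3.138, -1.041, -1.569]
force: [0.5, -0.4, -1.2]
width: 0.064
rows: [-0.277  0.005  0.176] [0.    0.001 0.002]  nrows 2.0
```

View pics/q5.png

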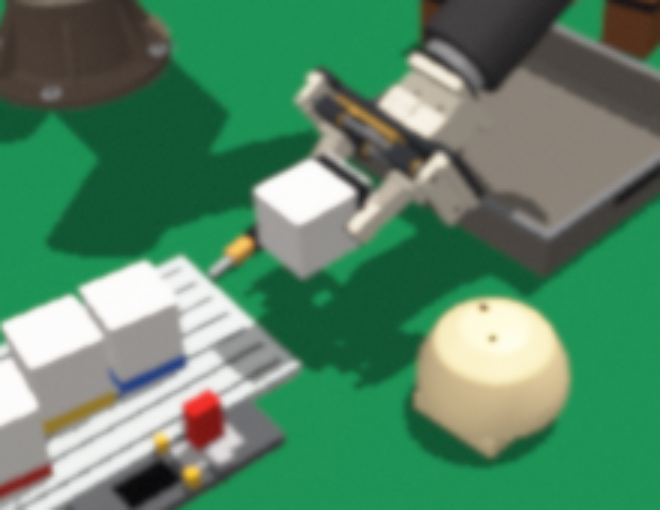

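```bash
python3 -m inch '1 -0.13 0 0.082 0 0 0;1 -0.22 0 0.14 0 0 0;1 -0.255 0 0.162 0 0 0;1 -0.27 0.002 0.172 0 0 0;1 -0.28 0.004 0.178 0 0 0;1 -0.28 0.004 0.178 0 0 0'
python3 -m inch '0.15 0 0 0 0 0 0;0.15 0 0 0 0 0 0;0.15 0 0 0 0 0 0;0.15 0 0 -0.1 0 0 0;0.15 0 0 -0.25 0 0 0;0.15 0 0 -0.4 0 0 0;0.15 0 0 -0.5 0 0 0;0.15 0.1 0 -0.5 0 0 0;0.15 0.2 0 -0.5 0 0 0;0.15 0.25 0 -0.5 0 0 0'
python3 bk.py
python3 -m inch '0.15 0.06 0 0.17 0 -0.746 0;0.15 0.06 0 0.17 0 -0.746 0;0.15 0.06 0 0.17 0 -0.746 0;0.15 0.06 0 0.17 0 -0.746 0;0.15 0.06 0 0.17 0 -0.746 0;0.15 0.06 0 0.17 0 -0.746 0;0.15 0.06 0 0.17 0 -0.746 0'
python3 -m inch '0.15 0.165 -0.006 0.074 0 -0.746 0;0.15 0.165 -0.006 0.074 0 -0.746 0;0.15 0.165 -0.006 0.074 0 -0.746 0;0.15 0.165 -0.006 0.074 0 -0.746 0;0.15 0.165 -0.006 0.074 0 -0.746 0;0.15 0.165 -0.006 0.074 0 -0.746 0;0.15 0.165 -0.006 0.074 0 -0.746 0'
python3 - <<'E'
from h import *
goto(regrasp(.5765,-.069,.005,.004,.024))
E
```

```text
t: 53.65
eef_pos: [0.5768, -0.0591, 0.0259]
ee_rot: [-3.126, -1.038, -1.581]
force: [-0.0, 0.2, -1.0]
width: 0.064
t: 54.65
eef_pos: [0.5751, 0.0317, 0.1675]
ee_rot: [-3.126, -1.038, -1.58]
force: [0.4, 0.2, -1.0]
width: 0.0745
lying scene [206 208  38  29 586] [575. -73.] [88. 68.] 90.0 0.0631
lying top [282 166  25  20 457] [579. -69.] [66. 83.] 1.2 0.0653
t: 55.45
eef_pos: [0.5756, -0.022, 0.1558]
ee_rot: [-3.133, -0.257, -1.572]
force: [0.6, -0.1, -0.3]
width: 0.0746
t: 56.15
eef_pos: [0.5764, -0.0765, 0.1432]
ee_rot: [3.141, 0.524, -1.571]
force: [-0.1, 0.4, -0.4]
width: 0.0748
rows: [ 0.209 -0.001  0.355] [-0.002  0.001 -0.005]  nrows 2.5
```

```bash
python3 -m inch '0.15 0.08 0 0.14 0 0 0;0.15 0.15 0 0.26 0 0 0;0.15 0.19 0 0.33 0 0 -0.009;0.15 0.211 -0.003 0.355 0 0 -0.009;0.15 0.211 -0.003 0.355 0 0 -0.009;1 0.211 -0.003 0.355 0 0 -0.009;1 0.211 -0.003 0.355 0 0 -0.009;1 0.211 -0.003 0.355 0 0 -0.009;1 0.211 -0.003 0.355 0 0 -0.009;1 0.211 -0.003 0.355 0 0 -0.009' 20
python3 - <<'E'
from h import *
setX(0,0,0,T=Tm(Rn.from_euler("z",.008)*Rn.from_euler("x",-90,degrees=True),(.577,-.0705-.042,.032)))
E
python3 -m inch '1 -0.08 0 -0.14 0 0 0;1 -0.17 0 -0.29 0 0 0;1 -0.25 0 -0.43 0 0 0;1 -0.25 0 -0.43 0 0 0;1 -0.25 0 -0.43 0 0 0'
python3 - <<'E'
from h import *
goto(toolfor(place(-.02,.114,.1,-.1)))
E
```

```text
t: 57.15
eef_pos: [0.58, -0.0762, 0.0242]
ee_rot: [-3.126, 0.523, -1.551]
force: [-0.1, -0.3, 7.2]
width: 0.0641
X t [ 0.0275  0.0033 -0.0249] jaw off removed
t: 57.65
eef_pos: [0.5781, -0.0759, 0.1738]
ee_rot: [-3.124, 0.522, -1.55]
force: [0.0, -0.0, -2.4]
width: 0.0641
rows: [ 0.289  0.174 -0.115] [-0.052  1.498  0.114]  nrows 10.5
```

```bash
python3 -m inch '1 0.14 0.09 -0.17 -0.026 0.75 0.057;1 0.14 0.09 -0.17 -0.026 0.75 0.057;1 0.14 0.09 -0.17 -0.026 0.75 0.057;1 0.14 0.09 -0.17 -0.026 0.75 0.057;1 0.14 0.09 -0.17 -0.026 0.75 0.057;1 0.14 0.09 -0.17 -0.026 0.75 0.057;1 0.14 0.09 -0.17 -0.026 0.75 0.057'
python3 - <<'E'
from h import *
goto(toolfor(place(-.02,.112,.1,-.1)))
E
```

```text
t: 58.35
eef_pos: [0.5494, -0.1365, 0.1923]
ee_rot: [3.113, -0.265, -1.602]
force: [0.6, -0.5, -1.7]
width: 0.0643
rows: [0.085 0.067 0.137] [-0.021  0.746  0.065]  nrows 5.2
```

```bash
python3 -m inch '1 0.085 0.067 0.137 -0.021 0.746 0.065;1 0.085 0.067 0.137 -0.021 0.746 0.065;1 0.085 0.067 0.137 -0.021 0.746 0.065;1 0.085 0.067 0.137 -0.021 0.746 0.065;1 0.085 0.067 0.137 -0.021 0.746 0.065;1 0.085 0.067 0.137 -0.021 0.746 0.065;1 0.085 0.067 0.137 -0.021 0.746 0.065'
python3 - <<'E'
from h import *
print(arm.get_state()['q'].round(3))
goto(toolfor(place(-.02,.112,.006,-.1)))
f=grab("scene");cv2.imwrite("pics/q6.png",cv2.resize(f["img"][160:320,60:280,::-1],None,fx=3.5,fy=3.5))
E
```

```text
t: 59.05
eef_pos: [0.5279, -0.1726, 0.16]
ee_rot: [3.132, -1.046, -1.672]
force: [0.3, -0.8, -1.7]
width: 0.0636
[ 0.482  0.474 -0.742  0.852 -1.264 -1.259]
rows: [-0.274  0.002  0.153] [ 0.004  0.002 -0.002]  nrows 1.9
```

View pics/q6.png

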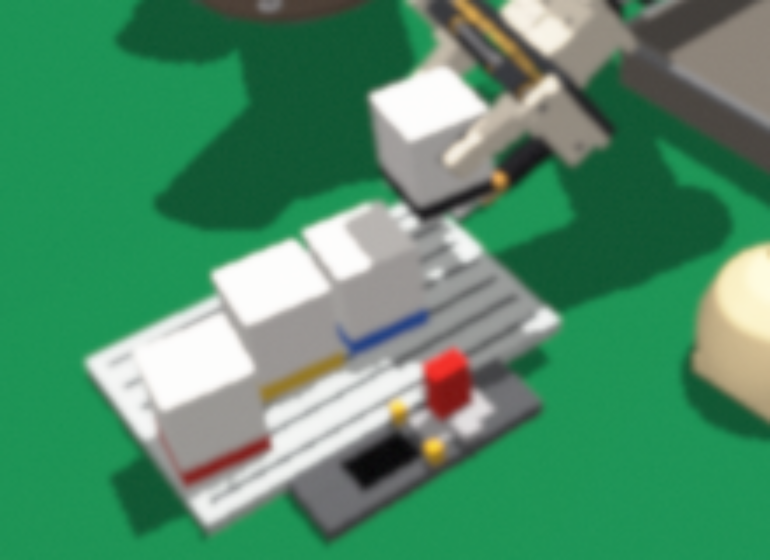

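```bash
python3 -m inch '1 -0.13 0 0.072 0 0 0;1 -0.22 0 0.122 0 0 0;1 -0.274 0 0.153 0 0 0;1 -0.284 0 0.159 0 0 0;1 -0.293 0 0.164 0 0 0;1 -0.293 0 0.164 0 0 0'; python3 -m inch '1 -0.009 0 0.005 0 0 0;1 -0.012 0 0.007 0 0 0;1 -0.012 0 0.007 0 0 0'
```

```text
t: 59.7
eef_pos: [0.5292, -0.1709, 0.0624]
ee_rot: [-3.137, -1.043, -1.684]
force: [0.2, 0.1, -0.7]
width: 0.064
t: 60.0
eef_pos: [0.5296, -0.171, 0.0611]
ee_rot: [-3.134, -1.049, -1.685]
force: [-2.7, 4.4, 16.3]
width: 0.064
```

```bash
python3 -m inch '1 0.006 0 -0.003 0 0 0;0.15 0.006 0 -0.003 0 0 0;0.15 0.006 0 -0.003 0 0 0;0.15 0.006 0 -0.003 0 0 0;0.15 0.006 0 -0.05 0 0 0;0.15 0.006 0 -0.15 0 0 0;0.15 0.006 0 -0.3 0 0 0;0.15 0.006 0 -0.45 0 0 0;0.15 0.1 0 -0.5 0 0 0;0.15 0.2 0 -0.55 0 0 0;0.15 0.3 0 -0.55 0 0 0;0.15 0.3 0 -0.55 0 0 0'
python3 bd.py;python3 - <<'E'
from h import *
grab("top","pics/end_top.png")
f=grab("scene");P=pts(f);hsv=cv2.cvtColor(f["img"],cv2.COLOR_RGB2HSV);R=(hsv[...,0]<8)|(hsv[...,0]>172)
for b,s,c in blobs(R&(hsv[...,1]>170)&(hsv[...,2]>100),60): print("handle",c.round(1),np.median(P[b],0).round(4))
E
```

```text
t: 61.2
eef_pos: [0.5394, -0.0741, 0.2204]
ee_rot: [-3.134, -1.043, -1.686]
force: [0.9, -0.0, -0.7]
width: 0.0742
top [378 171  22  20 355] [ 554. -387.] [69. 63.] 81.8 0.0967 board [ 0.01  -0.111]
top [314 177  20  21 364] [ 532. -163.] [66. 65.] 82.7 0.0973 board [-0.016  0.112]
top [335 179  21  21 376] [ 525. -234.] [67. 65.] 83.6 0.097 board [-0.022  0.041]
top [357 180  20  21 357] [ 521. -308.] [63. 66.] 84.4 0.0969 board [-0.025 -0.033]
scene [147 208  56  34 888] [ 525. -201.] [136.  70.] 83.3 0.0954 board [-0.022  0.075]
scene [121 229  34  26 501] [ 518. -309.] [64. 68.] 83.4 0.0957 board [-0.027 -0.034]
scene [ 98 250  35  29 582] [ 553. -388.] [64. 69.] 81.4 0.0961 board [ 0.009 -0.112]
handle [187.3 269.3] [ 0.6563 -0.2521  0.0596]
```

View pics/bd.png

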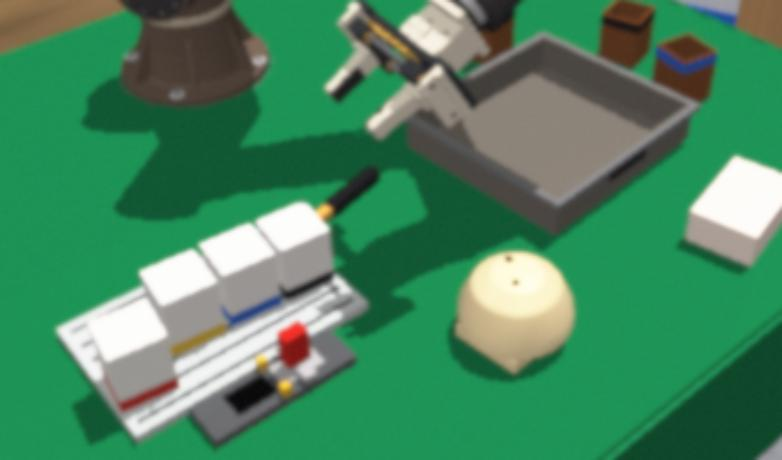

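View pics/end_top.png

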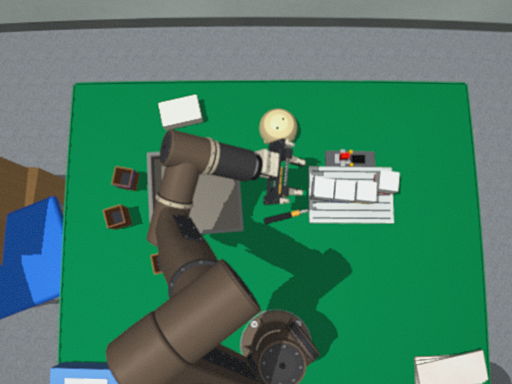

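```bash
python3 -m inch '0.15 0 0 0 0 0 0;0.15 0 0 0 0 0 0;0.15 0 0 0 0 0 0'; python3 bd.py | grep top; python3 -c "
from station import arm
print(arm.job_done())"
```

```text
t: 61.7
eef_pos: [0.5393, -0.0736, 0.2174]
ee_rot: [3.141, -1.046, -1.678]
force: [0.0, -0.1, 0.2]
width: 0.0745
top [378 171  22  20 359] [ 554. -387.] [69. 63.] 81.3 0.0967 board [ 0.01  -0.111]
top [313 177  21  21 366] [ 532. -163.] [65. 66.] 82.6 0.0972 board [-0.016  0.112]
top [335 179  21  21 376] [ 524. -235.] [66. 65.] 84.1 0.0971 board [-0.022  0.04 ]
top [356 180  21  21 355] [ 520. -308.] [64. 66.] 83.0 0.097 board [-0.026 -0.033]
the job is handed in; nothing more can be done
None
```

I opened the drain, then stood all four beakers (red, yellow, blue and black) upside down on the board and handed the job in at about 62 s. `job_done()` gives no verdict, so the checks below are only my own camera measurements.

- **Drain:** I lifted the shutter over the bumps, slid it to its stop and let it drop. The handle had moved about 55 mm. Its top was back at 0.070 m, behind the bumps with the hole showing. At the end it was unchanged.
- **Beakers:** I laid each one on its side in the clear strip, regripped it and set it mouth down. The final tops measured 0.0955–0.097 m. The board-frame centres are:

| Beaker | x (m) | y (m) |
|---|---|---|
| red | 0.010 | -0.111 |
| yellow | -0.026 | -0.033 |
| blue | -0.022 | 0.040 |
| black | -0.016 | 0.112 |

- **Margins:** red and black are only about 9 mm inside the y limit of ±0.121 m. The board pose is known to about 2–3 mm.
- **Bystanders:** by eye, the bone model and the handpiece show no movement in the last pictures. I did not measure them. The gripper was clear of everything.

**What went wrong or disagreed:**
- While I was placing red, joint 4 reached the edge of its range and the arm drifted off target, so I re-posed with a slight turn. All four stand turned about 6–8° as a result.
- Pressing red and black down peaked at about 20 N and 16 N, under the 40 N limit.
- Blue shifted about 5 cm in the tote during the run, probably the announced knock, and I measured it again before picking it.
- The two cameras agree on positions to about 3 mm. In the last scene view, though, blue and black merged into one blob, so that pair rests on the top camera alone.

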